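# Index a keyed optical cell in a V-groove, then load it into the reader

### The job

The round grey optical cell leans in the tilted V-groove rest with its foot perched on the rest's brass key: roll it about its own axis in the groove, without taking it out, until the notch in its foot is felt to drop fully home over the key. Only then swing the reader's black dust cover well aside on its pin so the port is wholly uncovered, lift the cell out of the groove and stand it upright in the port with its notch over the port's key (orange stripe toward the orange mark), fully home. Leave it released there with the cover still aside; do not drop the cell, and leave the other things where they are.

Things in the scene. Friction and masses are not known exactly. Their poses are not given: they have to be found in the camera images.
- cell: Loose grey round cell, 36 mm diameter, 95 mm long, about 0.12 kg, amber glass band low down, orange stripe down its upper part and across its top, opposite the notch. Origin: centre of its foot face; z along its axis to the top, +x to the stripe, -x to the notch, which is 13 mm wide, 8 mm deep, from 5 mm off the axis outward. When let go in the groove it stays, or sinks home if notch meets key.
- cell_grip (a point): On the cell's axis, 78 mm from the foot, among its black rings: where to grasp it across the diameter, tool along the axis (axes as the cell's). At the start the cell perches on the groove's key, 6 mm short of home, its +x (stripe) turned 0.8 to 2.4 rad anticlockwise from the groove's +x, seen from the cell's top: roll it clockwise by that much, in one or more grasps.
- groove: Fixed aluminium V-groove rest on a dark 105 x 80 mm base, tilted 30 degrees, upper end leaning roughly toward the robot. Origin: on the axis of a cell lying in it, at the foot plate's face, 48 mm above the worktop; z up the groove, +x to its open side (up and away from the robot). 90 degree V walls on the -x side, 14 to 52 mm above the foot plate. A cell that is home coincides with this frame.
- groove_key (a point): Top of the brass key on the groove's foot plate: 6 mm high, 8 mm wide, 7 to 17 mm from the axis on the -x side, under the V. With the notch within about 8 degrees of it (stripe toward the orange mark on the foot plate's +x rim) the cell goes home.
- reader: Fixed white reader, 140 x 104 x 36 mm, flat deck. Origin: under the port centre, at the worktop; z up, +x along its longer side, roughly away from the robot, toward the orange mark on the deck, where the cell's stripe must point. The box spans x -62 to +78 mm and y -52 to +52 mm.
- port_seat (a point): Centre of the port's seat, 26 mm above the worktop; axes as the reader's. The port is a round recess 41 mm wide, 10 mm deep below the deck; on its seat a brass key like the groove's, 6 mm high, 8 mm wide, 7 to 17 mm from the centre on the -x side. A cell that is home has its origin here, z up, and its +x along this +x to within about 10 degrees.
- dust_cover (a joint): Angle of the black dust cover about its vertical pin, rad: 0 to 0.1 at the start (port covered), grows clockwise seen from above, stop at 1.9. From about 1.15 the port is wholly clear. It stays where it is left (friction 0.03 N m).
- cover_pin (a point): The pin of the dust cover, at deck height, at x = +30, y = -32 mm in the reader's frame; with the cover at 0, its disc (52 mm) lies over the port, 44 mm from the pin. The cover is 4 mm thick, lying on the deck.
- cover_post (a point): Top of the red upright post on the cover, 10 mm diameter, 30 mm tall (foot 39 mm, top 69 mm above the worktop), 62 mm from the pin, beyond the port: pinch or push it from above to swing the cover.
- bottle_100_c: small bottle, blue cap, orange content, 56 x 104 mm: bystander, leave alone. Origin: centre of its underside, z up.
- dropper_bottle: brown dropper bottle, 33 x 102 mm: bystander, leave alone. Origin: centre of its underside, z up.
- beaker_50: small glass beaker, 47 x 58 mm: bystander, leave alone. Origin: centre of its underside, z up.
- marker_blue: felt marker, blue cap, 131 mm long: bystander, leave alone. Origin: centre of its underside, z up.
- label_tape: green tape roll, 62 mm: bystander, leave alone. Origin: centre of its underside, z up.
- vial_d: vial, white cap, violet content, 28 x 60 mm: bystander, leave alone. Origin: centre of its underside, z up.
- vial_a: vial, black cap, red content, 28 x 60 mm: bystander, leave alone. Origin: centre of its underside, z up.

How it is judged (in metres and radians):
On the way, in this order (a step that is already met when the one before it is completed fails the run):
1. the cell is home in the V-groove: its notch has dropped over the key (z of cell in the frame of groove between -0.003 and 0.0025 m and distance between cell and groove below 0.0045 m), for 0.2 s.
2. the dust cover is swung well aside (value of joint dust_cover above 1.15 rad), for 0.2 s.
At the end, for the whole second after the job is handed in: The cell stands upright (within 0.06 rad) and at rest in the port, fully home over its key (origin within 4.5 mm of the seat centre and at most 2.5 mm above the seat, x axis within 0.25 rad of the reader's), released, and the dust cover is open by more than 1.15 rad (z of cell in the frame of port_seat between -0.003 and 0.0025 m and distance between cell and port_seat below 0.0045 m and angle between cell's own z axis and vertical below 0.06 rad and angle between the x axis of cell and the x axis of reader, either way round below 0.25 rad and value of joint dust_cover above 1.15 rad and linear speed of cell below 0.02 m/s and contact force between the fingers and cell below 0.1 N); the robot touches nothing.
It fails at once if the cell is taken out of the groove (more than 20 mm) while the dust cover is still closed (below 1 rad) (distance between cell and groove above 0.02 m and value of joint dust_cover below 1 rad).
It fails at once if the cell is dropped or thrown (faster than 1 m/s) (linear speed of cell above 1 m/s).
It fails at once if a bystander is moved more than 40 mm (distance of any of bottle_100_c, dropper_bottle, beaker_50, marker_blue, label_tape, vial_d, vial_a from where it was at the start of the episode above 0.04 m).
It also fails if it takes over 67 s, if anything falls off the work surface, if the arm or the gripper's body presses on something with over 40 N, if the wrist force passes 120 N, or if a joint passes its speed limit or range.

### The arm

A 6-joint arm with a two-finger parallel gripper is mounted at the origin on a cart in front of the work surface, level with it; the furniture and walls round the work are solid. World frame = base frame: x ahead of the robot, y to its left, z up, the work surface at z = 0. Lengths are in m, angles in degrees, forces in N, time in s.
With the tool pointing down it reaches from about 0.275 to 0.775 m from the base axis. Payload 14.6 kg.
Tool frame: the origin (TCP) lies midway between the tips of the shut fingers; the grasp point (between the pads) lies 19 mm behind it; z points along the fingers, y is the line along which they close (so a half turn about z gives the same grasp; the last joint's range is limited). The gripper opens to 85 mm and grips with 20 to 120 N. Pads are 22 mm wide; open, the fingers measure 114 mm over their backs; the gripper's body (76 mm by 85 mm) begins 54 mm behind the grasp point. The pads swing forward as they close: fully open they stand 13 mm farther back than shut.
Start: joints at [-85.216, 15.075, -2.767, 72.158, 0, 81.102], TCP at [0.124, -0.51, 0.199] pointing down, gripper open.
Joint ranges: [-151.79, 151.79], [-50.71, 97.33], [-67.44, 78.34], [-121.81, 120.89], [-77.56, 73.72], [-180, 180]. Speed limits (degrees/s): [108.29, 108.29, 147.25, 159.86, 180, 180].

### API

Orientations are given as [roll, pitch, yaw] about the fixed x, y, z axes, in that order (R = Rz(yaw) Ry(pitch) Rx(roll)).
In Python, from workcell import env, imaging, sign_off, look_for gives the robot as it stands.
- The arm moves only by the tool send_rows, never from a script. Its argument "series" is a list of rows, each a list of 2 entries, a list of its own where there are three numbers: the shift along the tool's x, y, z in units of 40 mm (1.0 is 40 mm), then the turn about the tool's z in units of 5 degrees (1.0 is 5 degrees). In form: [[[dx, dy, dz], turn], ...]. A call has 1 to 5 rows; each row is the pose to reach, as a shift and turn from the pose commanded when the call began, along the tool's axes at that moment; what a row does not reach only later rows make up. A row lasts 1/8 s, in which the tool goes at most 62.5 mm and 10.7 degrees, less where a joint would pass 70% of its speed; a pose out of reach is approached as far as the arm can. A call with a gripper value outside its range is refused whole. "claw" is the closure, from 0 (fully open) to 1 (shut), set as the call begins (left out, the last holds). The fingers move at their own pace and stop on an object; "squeeze" is the grip in N (left out, the last holds). Time passes only in rows, so rows that repeat a pose let the fingers close. It gives the time, the measured TCP pose, the force, the opening and the grip force at its end, in the units of the state.
- env.state(): the state, without advancing time (a new reading comes with each control period).
- imaging.grab_frame(name): name is "scene" or "top" or "wrist"; returns (picture, depth): 400x640x3 uint8, blue, green, red; 400x640 float32, m along the optical axis (not along the pixel's ray), 0 where there is no reading.
- imaging.get_calibration(name): a dict with "fx", "fy", "cx", "cy" (pixels), "k1" (the pictures are not rectified: a ray, as slopes to the right and down, at radius r is drawn at 1 + k1 r^2 times it, then the intrinsics apply), "xyz" and "attitude" of the camera in the world. Camera axes: x right, y up, looking along -z (the intrinsics and any distortion apply to the point x, -y, -z); pixel columns grow to the right and rows downward; lengths in m; the calibration is good to about 2 mm. A picture is of the moment at which its call begins: read the wrist's pose just before it. get_calibration takes no time and is no camera call; for the wrist camera it gives the pose at the moment of the call.
- sign_off(): hands the job in; it is judged then, once.
Trained networks look in the newest picture that a camera, given by its name, has taken for a name from the list of things; names that differ only in an ending like _2 or _b are one class to them, and where a whole thing is asked for, a point or a joint stands for the part that bears it (a point fixed in the world has none). Each returns a list of dicts, best first, with "score" (0 to 1); they miss things now and then, are a little off and sometimes report something else, mostly with a low value. They report only what shows in the picture. A call takes as long as a camera call.
- look_for(thing, camera): "centre" ([x, y, z] in m, in world coordinates, good to about 4 mm: the middle of the surface that is visible of it).
The state is a dict: "t": time; "joints": joint angles; "joint_velocities": joint speeds; "effort": joint torques, N m; "tcp_pos": TCP position; "eef_rot": TCP orientation; "contact_force": force on the tool from outside, world axes, zero at the start; "ft_torque": the same for the moment, N m; "finger_gap": finger opening in m; "grasp_force": force on a finger pad.
Only numpy, scipy, OpenCV 4.12 (cv2) and the standard library are available. Lean on these libraries where they do the work, as an engineer would, in place of code of your own. Each camera call takes 0.05 s, during which the arm holds its last target. There are 200 camera calls.

## Working session

There is one attempt and no reset: what is moved stays moved. The work goes in short steps, Python scripts to look and compute and a tool call to move; the robot and the scene stay as the last step left them, time stands still between calls to the robot, and variables do not carry over. Pictures are saved under pics/ and viewed, at most 10 in all, crops included, and the job is handed in when it is done.

Besides the shell and the picture viewer there is one more tool, called after "Request:" by a JSON object that holds its "fn" and its "kwargs", one argument or row to a line. send_rows: Moves the arm, as the interface text tells. Its arguments: {"type":"object","properties":{"series":{"type":"array","items":{"type":"array"}},"claw":{"type":"number"},"squeeze":{"type":"number"}},"required":["series"]}

```bash
ls; mkdir -p pics
cat > h.py <<'E'
import numpy as np, cv2
from scipy.spatial.transform import Rotation as Ro
from workcell import env, imaging, sign_off, look_for
def cam(n):
    c=imaging.get_calibration(n); return c
def Rc(c):
    a=np.array(c["attitude"],float)
    return a if a.shape==(3,3) else Ro.from_euler('xyz',a,degrees=True).as_matrix()
def px2w(c,u,v,d):
    x=(u-c["cx"])/c["fx"]; y=(v-c["cy"])/c["fy"]; r=np.hypot(x,y); s=r
    for _ in range(8): s=r/(1+c["k1"]*s*s)
    k=np.where(r>0,s/np.maximum(r,1e-9),1); x=x*k; y=y*k
    p=np.stack([x*d,-y*d,-d*np.ones_like(x)],-1)
    return p@Rc(c).T+np.array(c["xyz"])
def w2px(c,P):
    p=(np.asarray(P)-np.array(c["xyz"]))@Rc(c)
    x=p[...,0]/-p[...,2]; y=-p[...,1]/-p[...,2]; f=1+c["k1"]*(x*x+y*y)
    return np.stack([c["cx"]+c["fx"]*x*f,c["cy"]+c["fy"]*y*f],-1)
def cloud(c,D):
    v,u=np.mgrid[:D.shape[0],:D.shape[1]].astype(float)
    return px2w(c,u,v,D)
E
cat > a.py <<'E'
from h import *
print(env.state())
for n in("scene","top"):
    I,D=imaging.grab_frame(n); c=cam(n); print(n,c)
    cv2.imwrite(f"pics/{n}.png",I); np.savez(f"{n}.npz",I=I,D=D)
    for t in("cell","groove","reader","dust_cover","cover_post","bottle_100_c","dropper_bottle","beaker_50","marker_blue","label_tape","vial_d"):
        print(t,[(np.round(q["centre"],3).tolist(),round(q["score"],2)) for q in look_for(t,n)[:2]])
E
python3 a.py
```

```text
pics
{'t': 0.0, 'joints': array([-8.52154602e+01,  1.50976274e+01, -2.80206043e+00,  7.21574080e+01,
        6.71942968e-05,  8.11022739e+01]), 'joint_velocities': array([-0.02589562,  0.04559273, -0.08145147, -0.07641194, -0.16782246,
        0.02494918]), 'effort': array([-6.76580785e-04, -6.37618947e+01,  3.84559643e+01,  1.38492169e-02,
       -1.45874146e-04, -2.08489610e-05]), 'tcp_pos': array([ 0.12415606, -0.50981397,  0.19904693]), 'eef_rot': array([-1.79943602e+02, -8.89747455e-03,  1.36822615e+01]), 'contact_force': array([-0.59057374,  1.48352499, -0.06797636]), 'ft_torque': array([ 0.02028084,  0.00198817, -0.0575394 ]), 'grasp_force': 0.0, 'finger_gap': 0.08517913538769459}
scene {'fx': 428.13056359183327, 'fy': 428.13056359183327, 'cx': 316.61183874033037, 'cy': 208.21841902393695, 'k1': -0.021257313571970603, 'xyz': array([0.11717256, 0.63743186, 0.82818664]), 'attitude': array([  46.50462558,   -0.28845089, -141.34146491])}
cell [([0.461, 0.328, 0.123], 0.64)]
groove [([0.471, 0.335, 0.011], 0.9)]
reader [([0.492, 0.172, 0.033], 0.98)]
dust_cover [([0.492, 0.155, 0.0
[... 451 characters left out ...]
09497366, 'cx': 319.3729293732442, 'cy': 202.41763118274517, 'k1': -0.08869973972770101, 'xyz': array([0.08924137, 0.05854602, 1.56120882]), 'attitude': array([ 18.78030185,   0.36086687, -91.60070185])}
cell [([0.464, 0.311, 0.132], 0.56)]
groove [([0.477, 0.305, 0.006], 0.75)]
reader [([0.492, 0.155, 0.036], 0.34)]
dust_cover [([0.491, 0.156, 0.038], 0.59), ([0.499, 0.151, 0.039], 0.52)]
cover_post [([0.496, 0.153, 0.037], 0.68), ([0.489, 0.153, 0.039], 0.17)]
bottle_100_c []
dropper_bottle [([0.478, 0.304, 0.01], 0.48)]
beaker_50 []
marker_blue [([0.495, 0.156, 0.031], 0.59), ([0.424, -0.003, 0.014], 0.53)]
label_tape [([0.436, -0.114, 0.018], 0.51)]
vial_d [([0.469, 0.311, 0.131], 0.24)]
```

View pics/scene.png

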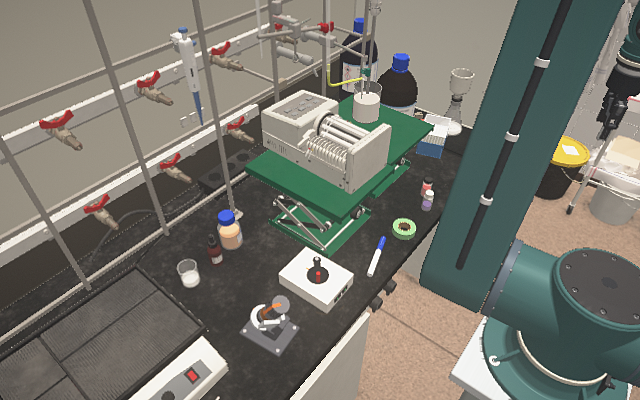

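```bash
python3 - <<'E'
from h import *
I=np.load("scene.npz")["I"]; J=np.load("top.npz")["I"]
c=cam("scene"); 
print(w2px(c,[[.46,.32,.12],[.49,.155,.04]]), w2px(cam("top"),[[.46,.32,.12],[.49,.155,.04]]))
E
python3 - <<'E'
import cv2,numpy as np
J=np.load("top.npz")["I"]; cv2.imwrite("pics/topc.png",cv2.resize(J[60:240,160:400],None,fx=3.3,fy=3.3,interpolation=2))
E
```

```text
[[278.67003529 309.83896696]
 [319.33276133 274.35634067]] [[230.18267152 243.3598784 ]
 [287.82360685 238.85748706]]
```

View pics/topc.png

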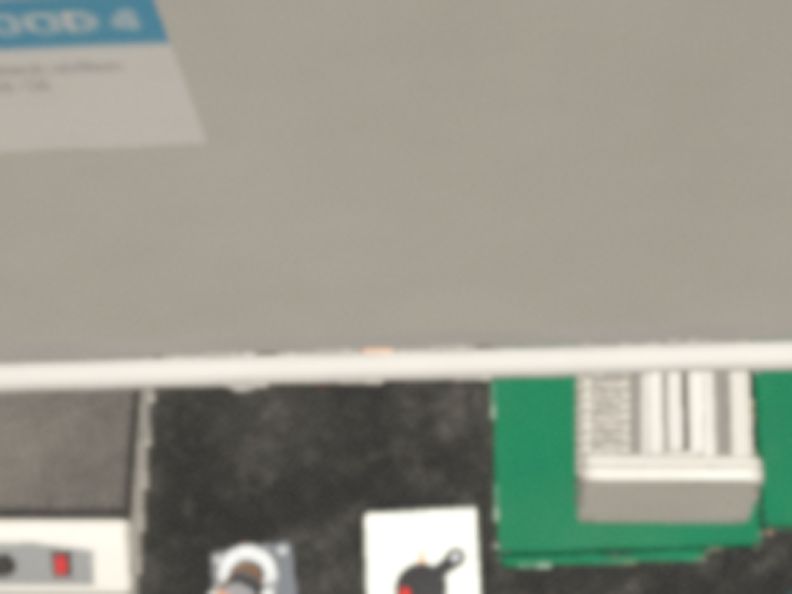

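Run:
```python
from h import *
for n in("scene","top"):
    z=np.load(n+".npz"); P=cloud(cam(n),z["D"].astype(float)); ok=z["D"]>0; P=P[ok]
    print(n); 
    for x in np.arange(.15,.85,.05):
        row=[]
        for y in np.arange(-.5,.5,.05):
            m=(abs(P[:,0]-x)<.025)&(abs(P[:,1]-y)<.025); row.append(int(1000*P[m,2].max()) if m.sum()>2 else -999)
        print(f"{x:.2f}",row)
c=cam("wrist"); print(c,env.state()["tcp_pos"])
I=np.load("scene.npz")["I"]; J=np.load("top.npz")["I"]
a=cv2.resize(I[230:360,230:390],None,fx=4,fy=4,interpolation=2)
b=cv2.resize(J[215:295,190:340],None,fx=4,fy=4,interpolation=2)
cv2.imwrite("pics/a.png",cv2.resize(a,(640,520))); cv2.imwrite("pics/b.png",b)
```

```text
scene
0.15 [540, 550, -999, -894, -892, -891, -999, -999, 645, 654, 583, 418, 259, 4, -999, -999, -999, -999, -999, -999]
0.20 [-890, -887, -889, -889, -887, -887, -890, -999, -999, 653, 648, 488, 329, -999, -999, -999, -999, -999, -999, -999]
0.25 [-887, -890, -889, -890, -890, -887, -889, -886, -999, 647, 648, 492, 319, -999, -999, -999, -999, -999, -999, -999]
0.30 [-885, -885, -887, -887, -886, -885, -888, -889, -889, 635, 617, 447, 280, -999, -999, -999, -999, -999, -999, -999]
0.35 [-886, -886, -882, -880, -888, -23, -14, -7, -14, -891, -999, -999, -999, 2, -999, -999, -999, -999, -999, -999]
0.40 [-882, 2, 4, 3, 5, 63, 44, 22, 22, 5, 17, 18, 5, 4, 4, 4, 5, 4, 4, 4]
0.45 [8, 5, 5, 4, 63, 61, 5, 22, 22, 18, 19, 14, 39, 43, 41, 5, 146, 144, 4, 5]
0.50 [88, 88, 172, 173, 172, 172, 171, 291, 295, 295, 295, 172, 172, 70, 70, 3, 139, 128, 5, 54]
0.55 [87, 88, 171, 173, 172, 173, 171, 291, 294, 294, 294, 171, 173, 46, 40, 4, 62, 62, 5, 104]
0.60 [214, 224, 187, 173, 173, 171, -999, 255, 288, 290, 266, 171, 172, 4, 3, 4, 4, 5, 103, 105]
0.65 [297, 299, 242, 265, 495, 369, -999, 293, 29
[... 1461 characters left out ...]
, 233, 277, 255, 260, 177, 177, 9, 8, 9, 9, 8, 105, 104]
0.70 [-999, -999, -999, -999, -999, 170, 171, 5, -999, -999, -999, -999, 172, 10, 75, 14, 10, 19, 101, 97]
0.75 [-999, -999, -999, -999, -999, -999, -999, -999, -999, -999, -999, -999, 2, -999, 66, -999, 52, 23, -999, 49]
0.80 [-999, -999, -999, -999, -999, -999, -999, -999, -999, -999, -999, -999, -999, -999, -999, -999, -999, -999, -999, -999]
{'fx': 353.48446580805825, 'fy': 353.48446580805825, 'cx': 323.38651733889327, 'cy': 198.9085830992829, 'k1': 0.01321684073344796, 'xyz': array([ 0.18816876, -0.49287866,  0.37343807]), 'attitude': array([-1.52389609e+01, -5.39074518e-02, -7.63474205e+01])} [ 0.12415973 -0.51009398  0.19946228]
```

View pics/a.png

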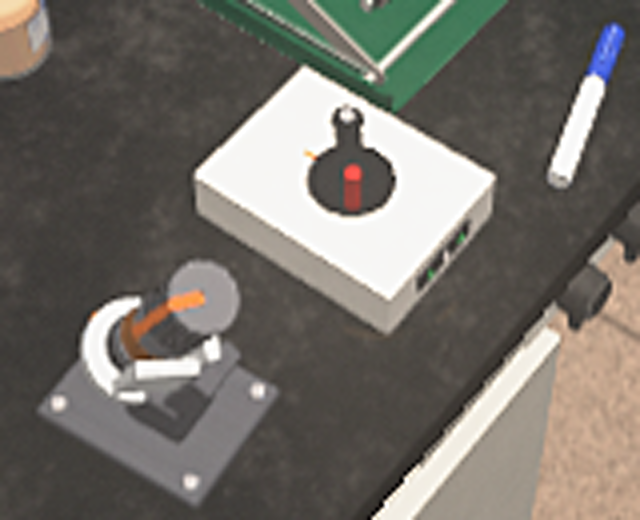

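Request:
{"fn": "send_rows", "kwargs": {
  "series": [
    [[1.1,-0.9,-0.4],-2],
    [[2.3,-1.8,-0.8],-4],
    [[3.4,-2.8,-1.2],-6],
    [[4.6,-3.7,-1.6],-8],
    [[5.7,-4.6,-2.0],-10]
  ]
}}

```text
t: 1.82
tcp_pos: [0.303, -0.2758, 0.2802]
eef_rot: [180.0, 0.0, 64.0]
contact_force: [0.3, -1.0, -0.7]
finger_gap: 0.0855
grasp_force: 0.0
```

```bash
cat >> h.py <<'E'
def goto(tgt,yaw,s=None):
    "shift (units) and turn (units) from the present pose to world tgt, yaw"
    s=s or env.state(); R=Ro.from_euler('xyz',s["eef_rot"],degrees=True).as_matrix()
    d=R.T@(np.array(tgt)-s["tcp_pos"])/.04; t=-((yaw-s["eef_rot"][2]+180)%360-180)/5
    return np.round(d,2).tolist(),round(t,2),np.round(s["tcp_pos"],4).tolist(),np.round(s["eef_rot"],2).tolist(),round(float(s["t"]),2)
E
python3 -c "
from h import *
print(env.state()['joints']); print(goto([.36,.06,.30],120)); print(goto([.39,.235,.27],180))"
```

```text
[-5.37371669e+01  2.77400151e+00 -5.59361013e+00  8.15943143e+01
  6.49756068e-03  6.22663473e+01]
([8.17, -2.4, -0.5], np.float64(-11.2), [0.303, -0.2758, 0.2802], [179.96, 0.01, 64.0], 1.82)
([12.43, -3.64, 0.25], np.float64(-23.2), [0.303, -0.2758, 0.2802], [179.96, 0.01, 64.0], 1.82)
```

Request:
{"fn": "send_rows", "kwargs": {
  "series": [
    [[1.5,-0.4,-0.1],-2],
    [[3.0,-0.8,-0.2],-4],
    [[4.4,-1.2,-0.3],-6],
    [[5.9,-1.7,-0.4],-8],
    [[7.4,-2.1,-0.4],-10]
  ]
}}

```text
t: 2.45
tcp_pos: [0.3567, 0.0172, 0.2959]
eef_rot: [179.9, 0.0, 113.0]
contact_force: [1.1, -0.2, -0.6]
finger_gap: 0.0856
grasp_force: 0.0
```

```bash
python3 -c "
from h import *
print(env.state()['joints']); print(goto([.37,.235,.27],180))"
```

```text
[-1.03773043e+01 -2.55005721e+00 -8.51381530e+00  8.39580991e+01
 -9.87086932e-04  5.65928487e+01]
([4.88, 2.44, 0.65], np.float64(-13.39), [0.3567, 0.0172, 0.2959], [179.94, 0.04, 113.03], 2.45)
```

Request:
{"fn": "send_rows", "kwargs": {
  "series": [
    [[1.0,0.5,0.1],-2.1],
    [[2.0,1.0,0.3],-4.2],
    [[3.0,1.5,0.4],-6.3],
    [[4.0,2.0,0.5],-8.4],
    [[4.9,2.5,0.6],-10.5]
  ]
}}

```text
t: 3.08
tcp_pos: [0.373, 0.2365, 0.2714]
eef_rot: [180.0, 0.0, 165.6]
contact_force: [1.4, -0.0, 0.3]
finger_gap: 0.0855
grasp_force: 0.0
```

Request:
{"fn": "send_rows", "kwargs": {
  "series": [
    [[0,0,0],-1.5],
    [[0,0,0],-2.9],
    [[0,0,0],-2.9],
    [[0,0,0],-2.9]
  ]
}}

```text
t: 3.58
tcp_pos: [0.3732, 0.2347, 0.2715]
eef_rot: [180.0, 0.0, 179.6]
contact_force: [0.0, 0.0, 0.9]
finger_gap: 0.0851
grasp_force: 0.0
```

```bash
cat > w.py <<'E'
from h import *
import sys
s=env.state(); c=cam("wrist"); I,D=imaging.grab_frame("wrist")
np.savez("wrist.npz",I=I,D=D,c=np.array(c,dtype=object)); cv2.imwrite(f"pics/{sys.argv[1]}.png",I)
print(np.round(s["tcp_pos"],4),np.round(s["eef_rot"],2),np.round(s["joints"],1),s["t"])
for t in sys.argv[2:]:
    print(t,[(np.round(q["centre"],3).tolist(),round(q["score"],2)) for q in look_for(t,"wrist")[:2]])
E
python3 w.py w1 cell groove reader dust_cover cover_post
```

```text
[0.3732 0.2347 0.2715] [180.     0.   179.56] [21.5  6.  -3.4 80.7  0.  22. ] 3.575
cell [([0.461, 0.315, 0.134], 0.84)]
groove [([0.469, 0.303, 0.014], 0.65)]
reader [([0.485, 0.16, 0.038], 0.95)]
dust_cover [([0.498, 0.154, 0.042], 0.72), ([0.485, 0.162, 0.037], 0.67)]
cover_post [([0.499, 0.154, 0.037], 0.84)]
```

View pics/w1.png

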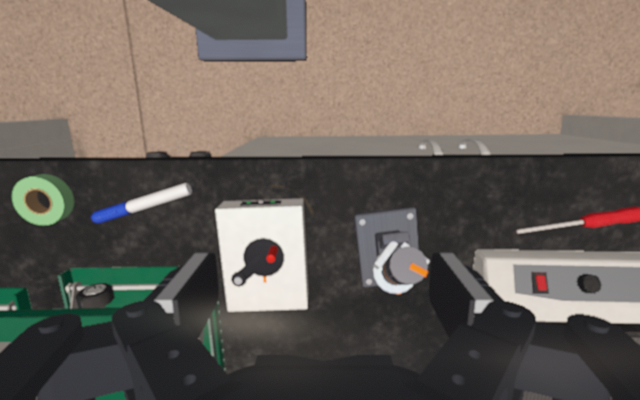

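```bash
cat > m.py <<'E'
from h import *
z=np.load("wrist.npz",allow_pickle=True); I=z["I"].astype(int); D=z["D"].astype(float); c=z["c"].item()
P=cloud(c,D); X,Y,Z=P[...,0],P[...,1],P[...,2]; ok=D>0
print("table z",np.median(Z[(abs(X-.45)<.1)&(abs(Y-.23)<.02)&ok]))
m=ok&(X>.38)&(X<.6)&(Y>.06)&(Y<.25)&(Z>.026)&(Z<.05)
m&=I.min(-1)>110
q=np.c_[X[m],Y[m]].astype(np.float32); print("deck",m.sum(),np.median(Z[m]))
# re-project on median plane z
r=cv2.minAreaRect(q); print(r)
# red post
mr=ok&(I[...,2]>120)&(I[...,1]<70)&(I[...,0]<70)&(Y<.25)&(Y>.05); p=P[mr]; t=p[p[:,2]>p[:,2].max()-.006]; print("post",mr.sum(),t.mean(0),p[:,2].max())
# groove base
v,u=np.mgrid[:400,:640]
cm=ok&(X>.38)&(X<.58)&(Y>.24)&(Y<.40)
mb=cm&(Z>.007)&(Z<.03)&(I.mean(-1)>60); print("base",mb.sum(),np.median(Z[mb]),cv2.minAreaRect(np.c_[X[mb],Y[mb]].astype(np.float32)))
# cell top
mt=cm&(Z>.10)&(Z<.17); p=P[mt]; print("top pts",mt.sum(),p.min(0),p.max(0))
best=None
rng=np.random.default_rng(0)
for _ in range(500):
    a=p[rng.choice(len(p),3,False)]; n=np.cross(a[1]-a[0],a[2]-a[0])
    if np.linalg.norm(n)<1e-6: continue
    n/=np.linalg.norm(n); n*=np.sign(n[2])
    if n[2]<.7: continue
    k=abs((p-a[0])@n)<.002
    if best is None or k.sum()>best.sum(): best=k
w=p[best]; C=w.mean(0); n=np.linalg.svd(w-C)[2][2]; n*=np.sign(n[2]); 
e1=np.cross(n,[0,1,0]);e1/=np.linalg.norm(e1);e2=np.cross(n,e1)
cc,rr=cv2.minEnclosingCircle(np.c_[(w-C)@e1,(w-C)@e2].astype(np.float32)); Ct=C+cc[0]*e1+cc[1]*e2
print("cap",best.sum(),"n",n,"tilt",np.degrees(np.arccos(n[2])),"az",np.degrees(np.arctan2(n[1],n[0])),"mean",C,"circ",Ct,rr)
col=I[mt][best]; o=(col[:,2]>170)&(col[:,0]<110); print("orange",o.sum(),(w[o].mean(0)-Ct))
E
python3 m.py
```

```text
table z 0.3820392527278269
deck 7424 0.03569785542133591
((0.49825409054756165, 0.1585141122341156), (0.14206555485725403, 0.10422804951667786), 1.5980972051620483)
post 97 [0.47859548 0.17378358 0.06792983] 0.07021448966673716
base 2289 0.009431352026019746 ((0.49441343545913696, 0.32105711102485657), (0.10542792826890945, 0.07948024570941925), 7.076560974121094)
top pts 1301 [0.44086613 0.29901999 0.10048542] [0.49633998 0.33401189 0.14482318]
cap 1126 n [-0.49564064 -0.06306343  0.86623516] tilt 29.975954626303064 az -172.74886474375285 mean [0.45684213 0.31645826 0.13521895] circ [0.45670657 0.31674001 0.13516189] 0.01844417303800583
orange 108 [0.00352861 0.00880479 0.0032374 ]
```

```bash
python3 -c "
from h import *
print(goto([.462,.3174,.185],187.2)); print(goto([.462,.3174,.105],187.2))"
```

```text
([-2.21, 2.08, 2.16], np.float64(-1.5), [0.3733, 0.2347, 0.2715], [180.0, 0.01, 179.69], 3.88)
([-2.21, 2.08, 4.16], np.float64(-1.5), [0.3733, 0.2347, 0.2715], [180.0, 0.01, 179.69], 3.88)
```

Request:
{"fn": "send_rows", "kwargs": {
  "series": [
    [[-1.1,1.04,1.0],-0.8],
    [[-2.21,2.08,2.0],-1.5],
    [[-2.21,2.08,2.2],-1.5],
    [[-2.21,2.08,3.2],-1.5],
    [[-2.21,2.08,4.15],-1.5]
  ]
}}

```text
t: 4.5
tcp_pos: [0.4619, 0.3174, 0.1044]
eef_rot: [180.0, 0.0, -172.8]
contact_force: [0.6, 0.7, -0.6]
finger_gap: 0.0853
grasp_force: 0.0
```

Request:
{"fn": "send_rows", "kwargs": {
  "series": [
    [[0,0,0],0],
    [[0,0,0],0],
    [[0,0,0],0],
    [[0,0,0],0]
  ],
  "claw": 0.8,
  "squeeze": 25
}}

```text
t: 5.0
tcp_pos: [0.4632, 0.3177, 0.1079]
eef_rot: [180.0, 0.2, -172.8]
contact_force: [-3.7, -6.5, 31.7]
finger_gap: 0.0195
grasp_force: 23.6
```

```bash
python3 w.py w2
python3 - <<'E'
from h import *
s=env.state(); print(s["finger_gap"],s["grasp_force"],s["contact_force"])
I,D=imaging.grab_frame("scene"); 
a=cv2.resize(I[250:370,220:340],(500,500),interpolation=2)
b=cv2.imread("pics/w2.png")[150:400,250:550]; b=cv2.resize(b,(300,250))
o=np.zeros((500,800,3),np.uint8); o[:,:500]=a; o[:250,500:]=b; cv2.imwrite("pics/c2.png",o)
E
```

```text
[0.4632 0.3177 0.1079] [ 179.98    0.22 -172.79] [26.2 20.9 -8.6 60.2 -0.1 19. ] 5.0
0.017310407611699816 19.941451773047447 [-4.00831792 -5.70486873 35.3885429 ]
```

View pics/c2.png

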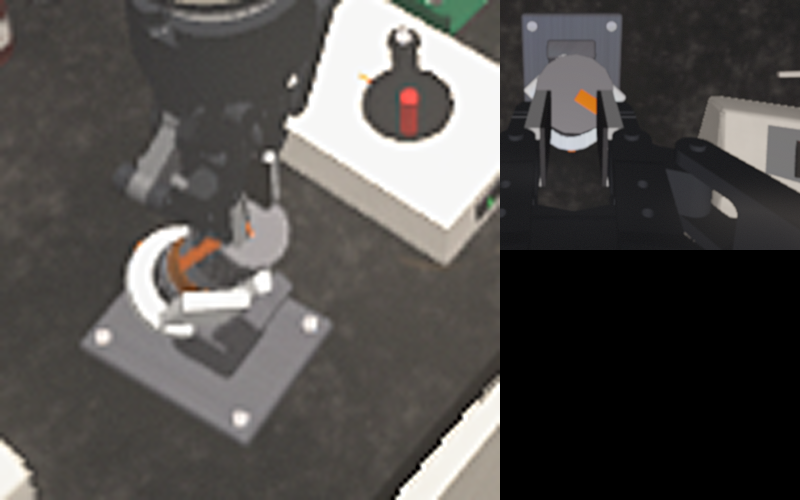

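```bash
python3 m.py | tail -3
python3 - <<'E'
from h import *
z=np.load("wrist.npz",allow_pickle=True); c=z["c"].item(); s=env.state(); R=Ro.from_euler('xyz',s["eef_rot"],degrees=True).as_matrix()
P=cloud(c,z["D"].astype(float)); L=(P-s["tcp_pos"])@R  # tool frame
m=(z["D"]>0)&(L[...,2]<.02)&(L[...,2]>-.1)&(abs(L[...,0])<.05)&(abs(L[...,1])<.07)
q=L[m]; I=z["I"][m].astype(int)
# dark points near tips
k=I.max(-1)<70
for z0 in np.arange(-.06,.02,.01):
    w=q[k&(abs(q[:,2]-z0)<.005)]
    if len(w): print(round(z0,3),len(w),"x",np.round(np.percentile(w[:,0],[2,50,98]),3),"|y|min",np.round(np.percentile(abs(w[:,1]),[2,50,98]),3))
E
```

```text
top pts 6461 [0.44071666 0.29499857 0.10179392] [0.49546018 0.34158229 0.1699981 ]
cap 3993 n [-0.51100876 -0.04402819  0.85844718] tilt 30.85732266506799 az -175.0755937787636 mean [0.45550767 0.31831796 0.13445672] circ [0.45783846 0.31850446 0.13585373] 0.020055733621120453
orange 310 [0.00058102 0.00561989 0.00141568]
-0.06 591 x [-0.009  0.008  0.012] |y|min [0.008 0.011 0.024]
-0.05 649 x [-0.009  0.008  0.012] |y|min [0.008 0.017 0.024]
-0.04 404 x [-0.008  0.008  0.012] |y|min [0.008 0.012 0.024]
-0.03 7 x [-0.012 -0.01  -0.005] |y|min [0.002 0.007 0.008]
-0.02 16 x [-0.018 -0.016 -0.012] |y|min [0.    0.002 0.008]
-0.01 9 x [-0.024 -0.02  -0.018] |y|min [0.    0.005 0.009]
0.0 1 x [-0.028 -0.028 -0.028] |y|min [0.004 0.004 0.004]
```

```bash
python3 - <<'E'
from h import *
z=np.load("wrist.npz",allow_pickle=True); c=z["c"].item(); s=env.state(); R=Ro.from_euler('xyz',s["eef_rot"],degrees=True).as_matrix()
P=cloud(c,z["D"].astype(float)); L=(P-s["tcp_pos"])@R*1000
print(w2px(c,s["tcp_pos"]))
for v in range(195,350,10):
    print(v,[(int(a),int(b),int(d)) for a,b,d in L[v,270:390:6]] if v in(215,235,255,285,315) else '')
E
python3 -c "
import cv2
a=cv2.imread('pics/w2.png')[190:370,250:410]; cv2.imwrite('pics/w2c.png',cv2.resize(a,None,fx=3.3,fy=3.3,interpolation=2))"
```

```text
[321.08035468 236.52073555]
195 
205 
215 [(-23, -43, 108), (-19, -37, 98), (-20, -32, 99), (-20, -27, 99), (-20, -22, 99), (18, -9, -20), (18, -6, -20), (18, -3, -20), (18, -1, -21), (18, 1, -19), (18, 4, -19), (18, 6, -20), (18, 9, -19), (18, 12, -19), (-19, 25, 98), (-20, 30, 100), (-20, 35, 100), (-23, 41, 110), (-23, 46, 109), (-23, 52, 110)]
225 
235 [(-41, -44, 109), (-37, -37, 99), (-7, -23, 21), (10, -14, -24), (10, -11, -24), (10, -9, -24), (10, -6, -24), (10, -3, -25), (10, -1, -24), (10, 1, -24), (10, 4, -24), (10, 6, -25), (10, 9, -24), (10, 12, -24), (9, 15, -23), (9, 17, -22), (-37, 35, 99), (-41, 42, 110), (-41, 47, 109), (-41, 52, 110)]
245 
255 [(8, -20, -41), (8, -17, -41), (11, -14, -49), (12, -11, -50), (11, -9, -49), (6, -8, -37), (2, -6, -28), (2, -3, -29), (2, -1, -29), (2, 1, -29), (2, 4, -29), (2, 6, -29), (2, 9, -29), (8, 11, -42), (12, 12, -50), (12, 15, -50), (11, 17, -49), (8, 20, -41), (8, 23, -41), (-60, 53, 110)]
265 
275 
285 [(14, -14, -76), (13, -13, -74), (12, -11, -74), (9, -10, -68), (9, -8, -67), (-5, -8, -41), (-58, -11, 54), (-50, -6, 41), (-44, -2, 30), (-24, 1, -6), (-56, 5, 52), (-56, 10, 52), (-57, 14, 53), (-2, 11, -46), (9, 11, -67), (8, 13, -67), (12, 14, -74), (12, 16, -73), (13, 17, -75), (14, 19, -77)]
295 
305 
315 [(17, -11, -96), (17, -10, -97), (17, -8, -97), (1, -10, -73), (-2, -8, -67), (-118, -20, 109), (-118, -14, 108), (-119, -9, 110), (-118, -3, 109), (-118, 1, 109), (-118, 6, 108), (-118, 12, 109), (-119, 17, 110), (-117, 23, 108), (-1, 11, -67), (3, 12, -75), (18, 11, -98), (17, 13, -97), (17, 14, -96), (17, 15, -97)]
325 
335 
345
```

View pics/w2c.png

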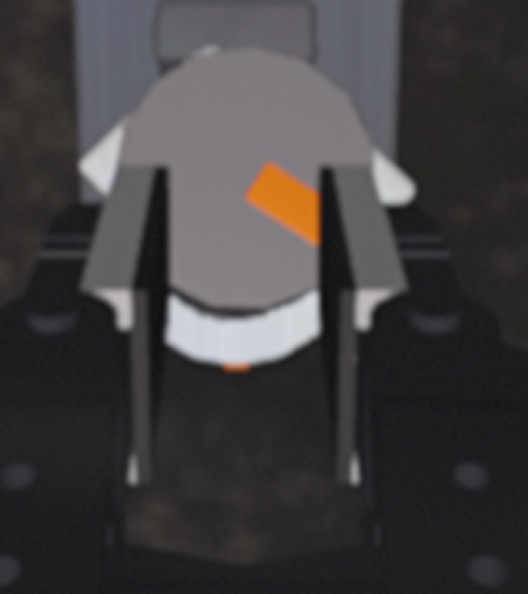

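Request:
{"fn": "send_rows", "kwargs": {
  "series": [
    [[0,0,0],0],
    [[0,0,0],0]
  ],
  "claw": 0.3
}}

```text
t: 5.35
tcp_pos: [0.4624, 0.3177, 0.1063]
eef_rot: [180.0, 0.1, -172.8]
contact_force: [0.7, 0.3, 0.3]
finger_gap: 0.0529
grasp_force: 0.0
```

```bash
python3 w.py w3; python3 m.py | tail -3; python3 -c "
from h import *
s=env.state(); print(s['contact_force'],s['grasp_force'],s['finger_gap'])"
```

```text
[0.4624 0.3177 0.1063] [ 1.7998e+02  7.0000e-02 -1.7278e+02] [26.2 21.  -8.8 60.2  0.  18.9] 5.35
top pts 8434 [0.44032385 0.27840667 0.10061179] [0.49643262 0.35830304 0.16998857]
cap 5068 n [-0.51614655 -0.06731335  0.85385107] tilt 31.366962869852138 az -172.56969555244413 mean [0.45620769 0.31697011 0.13523903] circ [0.46421813 0.3192577  0.14026162] 0.028368188068270683
orange 549 [-0.00503974  0.00624226 -0.00190625]
[ 0.00253594  0.33171355 -0.37813103] 0.0 0.058879340948966165
```

Request:
{"fn": "send_rows", "kwargs": {
  "series": [
    [[0,0,0],0],
    [[0,0,0],0],
    [[0,0,0],0]
  ],
  "claw": 0.53,
  "squeeze": 20
}}

```text
t: 5.78
tcp_pos: [0.462, 0.3175, 0.1054]
eef_rot: [-180.0, -0.0, -172.8]
contact_force: [-0.6, 0.6, 0.2]
finger_gap: 0.0398
grasp_force: 0.0
```

Request:
{"fn": "send_rows", "kwargs": {
  "series": [
    [[0,0,0],0],
    [[0,0,0],0]
  ],
  "claw": 0.62
}}

```text
t: 6.02
tcp_pos: [0.4621, 0.3175, 0.1055]
eef_rot: [-180.0, 0.0, -172.8]
contact_force: [-0.1, -0.9, 1.4]
finger_gap: 0.0326
grasp_force: 1.0
```

Request:
{"fn": "send_rows", "kwargs": {
  "series": [
    [[0,0,0],0],
    [[0,0,0],0]
  ],
  "claw": 0.67
}}

```text
t: 6.28
tcp_pos: [0.4622, 0.3175, 0.1057]
eef_rot: [-180.0, 0.0, -172.8]
contact_force: [-0.3, -3.0, 5.0]
finger_gap: 0.0285
grasp_force: 7.0
```

Request:
{"fn": "send_rows", "kwargs": {
  "series": [
    [[0,0,0],0],
    [[0,0,0],0],
    [[0,0,-0.15],0],
    [[0,0,-0.15],0]
  ],
  "claw": 0.75,
  "squeeze": 40
}}

```text
t: 6.78
tcp_pos: [0.4621, 0.3178, 0.1116]
eef_rot: [180.0, 0.0, -172.8]
contact_force: [-0.2, -0.3, -0.3]
finger_gap: 0.0214
grasp_force: 0.0
```

```bash
cat > cap.py <<'E'
from h import *
# cap from grey+orange pixels above z .11, plane with known tilt ~30
s=env.state(); c=cam("wrist"); I,D=imaging.grab_frame("wrist"); J=I.astype(int)
np.savez("wrist.npz",I=I,D=D,c=np.array(c,dtype=object))
P=cloud(c,D.astype(float)); 
near=(D>0)&(np.linalg.norm(P[...,:2]-np.array([.458,.317]),axis=-1)<.035)&(P[...,2]>.105)&(P[...,2]<.175)
o=near&(J[...,2]>150)&(J[...,0]<90)&(J[...,2]-J[...,0]>80)
g=near&(J.max(-1)-J.min(-1)<30)&(J.mean(-1)>85)&(J.mean(-1)<150)
n=np.array([-.4956,-.0631,.8662]) 
k,lab,st,ce=cv2.connectedComponentsWithStats((g|o).astype(np.uint8)); j=1+np.argmax(st[1:,4]); m=lab==j
w=P[m]; C=np.median(w,0); w=w[np.linalg.norm(w-C,axis=1)<.03]
for _ in range(4):
    C=w.mean(0); nn=np.linalg.svd(w-C,full_matrices=False)[2][2]; nn*=np.sign(nn[2]); d=abs((w-C)@nn); w=w[d<max(.0015,np.percentile(d,90))]
print("t",round(s["t"],2),"gap",round(s["finger_gap"],4),"F",np.round(s["contact_force"],1),"cap n",np.round(nn,3),"tilt",round(np.degrees(np.arccos(nn[2])),1),"az",round(np.degrees(np.arctan2(nn[1],nn[0]))%360,1),"mean",np.round(C,4),m.sum())
e1=np.cross(nn,[0,1,0]);e1/=np.linalg.norm(e1);e2=np.cross(nn,e1)
cc,rr=cv2.minEnclosingCircle(np.c_[(w-C)@e1,(w-C)@e2].astype(np.float32)); Ct=C+cc[0]*e1+cc[1]*e2
x=np.array([np.cos(np.radians(7.2)),np.sin(np.radians(7.2)),0]); x-=nn*(x@nn); x/=np.linalg.norm(x); y=np.cross(nn,x)
q=P[o]; q=q[abs((q-C)@nn)<.003]
cov=q-q.mean(0); d=np.linalg.svd(cov,full_matrices=False)[2][0]; 
if d@(q.mean(0)-Ct)<0: d=-d
print("centre",np.round(Ct,4),"r",round(rr,4),"stripe line",round(np.degrees(np.arctan2(d@y,d@x)),1),"by mean",round(np.degrees(np.arctan2((q.mean(0)-Ct)@y,(q.mean(0)-Ct)@x)),1),len(q),"foot",np.round(Ct-.095*nn,4))
E
python3 cap.py
```

```text
t 6.78 gap 0.0214 F [-0.2 -0.3 -0.3] cap n [-0.516 -0.044  0.856] tilt 31.2 az 184.9 mean [0.4551 0.318  0.1346] 4789
centre [0.4556 0.3181 0.1349] r 0.018 stripe line 51.2 by mean 53.9 335 foot [0.5046 0.3223 0.0536]
```

Request:
{"fn": "send_rows", "kwargs": {
  "series": [
    [[0,0,-0.7],0],
    [[0,0,-1.5],0],
    [[0,0,-1.5],0]
  ]
}}

```text
t: 7.2
tcp_pos: [0.4629, 0.3181, 0.1729]
eef_rot: [179.9, 0.2, -172.8]
contact_force: [0.3, 0.2, -0.7]
finger_gap: 0.0215
grasp_force: 0.0
```

```bash
python3 cap.py
python3 - <<'E'
from h import *
z=np.load("wrist.npz",allow_pickle=True); c=z["c"].item(); s=env.state(); R=Ro.from_euler('xyz',s["eef_rot"],degrees=True).as_matrix()
L=(cloud(c,z["D"].astype(float))-s["tcp_pos"])@R*1000
m=(z["D"]>0)&(L[...,2]<25)&(abs(L[...,0])<30)&(abs(L[...,1])<60); q=L[m]
print(s["tcp_pos"],np.round(np.histogram(q[:,2],bins=np.arange(-100,26,5))[0]))
t=q[q[:,2]>-25]; print(t.min(0) if len(t) else 0,t.max(0) if len(t) else 0)
for z0 in range(-60,20,5):
    w=q[abs(q[:,2]-z0)<2.5]; 
    if len(w): print(z0,len(w),np.percentile(w[:,0],[2,98]).round(),np.percentile(abs(w[:,1]),[2,98]).round())
E
```

```text
t 7.2 gap 0.0215 F [ 0.3  0.2 -0.7] cap n [-0.513 -0.043  0.857] tilt 31.0 az 184.8 mean [0.4559 0.3178 0.1351] 2460
centre [0.4558 0.3184 0.135 ] r 0.0184 stripe line 56.5 by mean 54.6 254 foot [0.5045 0.3225 0.0536]
[0.46230857 0.31779562 0.17156   ] [3375 3580 6217 1938 1446  835  701  477  539  490  454  368  194   43
    0    0    0    0    0    0    0    0    0    0    0]
0 0
-60 558 [-10.  11.] [ 9. 25.]
-55 504 [-10.  11.] [ 9. 25.]
-50 477 [-9. 12.] [ 9. 25.]
-45 402 [-9. 11.] [ 9. 25.]
-40 315 [-8. 11.] [ 9. 24.]
-35 95 [-11.  11.] [ 9. 17.]
-30 4 [3. 4.] [ 9. 12.]
```

Request:
{"fn": "send_rows", "kwargs": {
  "series": [
    [[-0.08,0,0],0],
    [[-0.08,0,0.3],0],
    [[-0.08,0,1.0],0],
    [[-0.08,0,1.8],0],
    [[-0.08,0,2.5],0]
  ],
  "claw": 0.1
}}

```text
t: 7.88
tcp_pos: [0.4643, 0.3175, 0.069]
eef_rot: [-180.0, -0.1, -172.8]
contact_force: [0.3, -0.2, 0.2]
finger_gap: 0.0765
grasp_force: 0.0
```

Request:
{"fn": "send_rows", "kwargs": {
  "series": [
    [[0,0,0],0],
    [[0,0,0],0],
    [[0,0,0],0],
    [[0,0,0],0]
  ],
  "claw": 0.7,
  "squeeze": 25
}}

```text
t: 8.38
tcp_pos: [0.4657, 0.3177, 0.0723]
eef_rot: [-180.0, 0.1, -172.8]
contact_force: [-0.4, -5.8, 6.5]
finger_gap: 0.0354
grasp_force: 25.6
```

Request:
{"fn": "send_rows", "kwargs": {
  "series": [
    [[-0.1,0,-0.1],0],
    [[-0.15,0.11,-0.1],2.1],
    [[-0.18,0.22,-0.1],4.2],
    [[-0.22,0.32,-0.1],6.4],
    [[-0.22,0.32,-0.1],6.4]
  ]
}}

```text
t: 9.0
tcp_pos: [0.4726, 0.3323, 0.0757]
eef_rot: [180.0, -0.0, 155.3]
contact_force: [-0.2, -0.3, -1.5]
finger_gap: 0.0357
grasp_force: 25.0
```

```bash
python3 cap.py
```

```text
t 9.0 gap 0.0357 F [-0.2 -0.3 -1.5] cap n [-0.462  0.222  0.859] tilt 30.8 az 154.3 mean [0.4635 0.3362 0.1386] 7590
centre [0.4636 0.3376 0.1383] r 0.018 stripe line 18.2 by mean 20.9 750 foot [0.5075 0.3166 0.0567]
```

Request:
{"fn": "send_rows", "kwargs": {
  "series": [
    [[0,0,0.05],0],
    [[0.03,0,0.08],0],
    [[0.03,0,0.08],0]
  ],
  "claw": 0.3
}}

```text
t: 9.43
tcp_pos: [0.4711, 0.3322, 0.0722]
eef_rot: [-180.0, -0.0, 155.3]
contact_force: [-0.2, -1.0, -0.3]
finger_gap: 0.0597
grasp_force: 0.0
```

```bash
python3 cap.py; python3 -c "
from h import *
print(goto([.4654,.3178,.072],187.2))"
```

```text
t 9.43 gap 0.0597 F [-0.2 -1.  -0.3] cap n [-0.468  0.223  0.855] tilt 31.3 az 154.5 mean [0.4631 0.3364 0.1375] 7873
centre [0.4631 0.3377 0.1372] r 0.0181 stripe line 19.4 by mean 22.0 767 foot [0.5076 0.3165 0.056 ]
([-0.02, -0.39, 0.01], np.float64(-6.39), [0.4712, 0.3322, 0.0722], [-180.0, -0.0, 155.27], 9.47)
```

Request:
{"fn": "send_rows", "kwargs": {
  "series": [
    [[0,-0.13,0],-2.1],
    [[-0.01,-0.26,0],-4.2],
    [[-0.02,-0.39,0],-6.4],
    [[-0.02,-0.39,0],-6.4]
  ]
}}

```text
t: 9.98
tcp_pos: [0.4654, 0.3176, 0.0724]
eef_rot: [-180.0, 0.0, -172.8]
contact_force: [-0.1, -0.6, -0.0]
finger_gap: 0.0596
grasp_force: 0.0
```

Request:
{"fn": "send_rows", "kwargs": {
  "series": [
    [[0,0,0],0],
    [[0,0,0],0],
    [[0,0,0],0]
  ],
  "claw": 0.7
}}

```text
t: 10.35
tcp_pos: [0.4655, 0.3179, 0.0723]
eef_rot: [-180.0, 0.0, -172.8]
contact_force: [-0.8, -0.9, 2.8]
finger_gap: 0.0357
grasp_force: 24.1
```

```bash
python3 cap.py
```

```text
t 10.35 gap 0.0357 F [-0.8 -0.9  2.8] cap n [-0.592 -0.032  0.805] tilt 36.4 az 183.1 mean [0.4518 0.3181 0.1337] 8657
centre [0.4507 0.3212 0.133 ] r 0.0208 stripe line 40.6 by mean 24.1 906 foot [0.5069 0.3242 0.0565]
```

```bash
cat > st.py <<'E'
from h import *
import sys
z=np.load("wrist.npz",allow_pickle=True); c=z["c"].item(); J=z["I"].astype(int); P=cloud(c,z["D"].astype(float))
az=np.radians(float(sys.argv[1])); t=np.radians(float(sys.argv[2]) if len(sys.argv)>2 else 30)
n=np.array([-np.sin(t)*np.cos(az),-np.sin(t)*np.sin(az),np.cos(t)]); x=np.array([np.cos(t)*np.cos(az),np.cos(t)*np.sin(az),np.sin(t)]); y=np.cross(n,x)
o=(z["D"]>0)&(J[...,2]>150)&(J[...,0]<90)&(J[...,2]-J[...,0]>80)&(np.linalg.norm(P[...,:2]-np.array([.458,.317]),axis=-1)<.04)&(P[...,2]>.115)
q=P[o]; h=(q@n); hm=np.median(h); q=q[abs(h-hm)<.003]
a=np.c_[q@x,q@y].astype(np.float32); r=cv2.minAreaRect(a); vx,vy,_,_=cv2.fitLine(a,cv2.DIST_L2,0,.01,.01).ravel()
print(len(q),"rect",r,"line",np.degrees(np.arctan2(vy,vx)),"height on axis from groove",hm-np.array([.5068,.3231,.0477])@n, "mean",q.mean(0))
E
python3 st.py 7.2; python3 st.py 7.2 35
```

```text
906 rect ((0.49628371000289917, 0.26605039834976196), (0.01730223372578621, 0.006554509047418833), 40.55763244628906) line 42.122543 height on axis from groove 0.10322040608954311 mean [0.45625435 0.3257957  0.13809008]
904 rect ((0.4832727909088135, 0.26595139503479004), (0.01712743192911148, 0.006416774354875088), 42.66962432861328) line 42.225624 height on axis from groove 0.10268621805367908 mean [0.45624015 0.32578339 0.13808759]
```

Request:
{"fn": "send_rows", "kwargs": {
  "series": [
    [[-0.1,0,-0.08],0],
    [[-0.15,0.11,-0.08],2.1],
    [[-0.18,0.22,-0.08],4.2],
    [[-0.22,0.33,-0.08],6.3],
    [[-0.24,0.35,-0.08],7]
  ]
}}

```text
t: 11.02
tcp_pos: [0.4737, 0.3333, 0.0755]
eef_rot: [180.0, 0.0, 152.0]
contact_force: [0.9, 0.8, -1.6]
finger_gap: 0.0355
grasp_force: 24.4
```

Request:
{"fn": "send_rows", "kwargs": {
  "series": [
    [[0,0,0.05],0],
    [[0.03,0,0.08],0],
    [[0.03,0,0.08],0]
  ],
  "claw": 0.3
}}

```text
t: 11.4
tcp_pos: [0.472, 0.3334, 0.0722]
eef_rot: [-180.0, -0.0, 152.3]
contact_force: [-0.4, 0.4, 0.4]
finger_gap: 0.06
grasp_force: 0.0
```

```bash
python3 cap.py; python3 -c "
from h import *
print(goto([.4654,.3178,.072],187.2))"
```

```text
t 11.4 gap 0.06 F [-0.4  0.4  0.4] cap n [-0.517  0.294  0.804] tilt 36.5 az 150.4 mean [0.4609 0.3389 0.1365] 6962
centre [0.4616 0.3417 0.136 ] r 0.0185 stripe line -3.0 by mean 2.3 820 foot [0.5108 0.3138 0.0596]
([-0.03, -0.42, 0.01], np.float64(-6.99), [0.472, 0.3334, 0.0722], [-179.99, -0.01, 152.26], 11.45)
```

Request:
{"fn": "send_rows", "kwargs": {
  "series": [
    [[0,-0.13,0],-2.1],
    [[-0.01,-0.26,0],-4.2],
    [[-0.03,-0.4,0],-6.3],
    [[-0.03,-0.42,0],-7],
    [[-0.03,-0.42,0],-7]
  ]
}}

```text
t: 12.08
tcp_pos: [0.4654, 0.318, 0.0724]
eef_rot: [180.0, 0.0, -172.8]
contact_force: [-0.3, -0.2, 0.3]
finger_gap: 0.0597
grasp_force: 0.0
```

Request:
{"fn": "send_rows", "kwargs": {
  "series": [
    [[0,0,0],0],
    [[0,0,0],0],
    [[0,0,0],0]
  ],
  "claw": 0.7
}}

```text
t: 12.45
tcp_pos: [0.4654, 0.3182, 0.0723]
eef_rot: [180.0, 0.0, -172.8]
contact_force: [-0.7, 1.2, 0.9]
finger_gap: 0.0359
grasp_force: 23.6
```

```bash
python3 cap.py; python3 st.py 7.2 33
```

```text
t 12.45 gap 0.0359 F [-0.7  1.2  0.9] cap n [-0.657 -0.018  0.753] tilt 41.1 az 181.6 mean [0.4482 0.3186 0.132 ] 8430
centre [0.4477 0.3219 0.1317] r 0.021 stripe line 21.0 by mean 4.3 921 foot [0.5102 0.3237 0.0601]
923 rect ((0.48669934272766113, 0.2644764184951782), (0.01761350966989994, 0.006409268360584974), 23.103649139404297) line 23.899298 height on axis from groove 0.10414693306991621 mean [0.45398846 0.32396698 0.13802177]
```

```bash
sed -i 's/^g=near/R=Ro.from_euler("xyz",s["eef_rot"],degrees=True).as_matrix(); ty=((P-s["tcp_pos"])@R)[...,1]; near\&=abs(ty)<.0145\ng=near/; s/^print("t"/Rf=None\nprint("t"/' cap.py
cat >> cap.py <<'E'
# centre from top: cylinder radius known: far edges along x
L=(w-s["tcp_pos"])@R; tx=R[:,0]-nn*(R[:,0]@nn); tx/=np.linalg.norm(tx); k=abs(L[:,1])<.006; u=(w[k]-C)@tx; 
Cm=C+tx*(np.percentile(u,1)+np.percentile(u,99))/2; Cm=Cm+R[:,1]*((s["tcp_pos"]-Cm)@R[:,1])
print("edge-to-edge",round(np.ptp(np.percentile(u,[1,99])),4),"centre2",np.round(Cm,4),"foot2",np.round(Cm-.095*nn,4),"dist",round(np.linalg.norm(Cm-.095*nn-np.array([.5068,.3231,.0477])),4))
E
python3 cap.py
```

```text
t 12.5 gap 0.0361 F [-0.6  2.2  0.9] cap n [-0.656 -0.02   0.755] tilt 41.0 az 181.7 mean [0.4482 0.3168 0.132 ] 7122
centre [0.4479 0.319  0.1318] r 0.0186 stripe line 21.2 by mean 21.4 917 foot [0.5102 0.3208 0.0601]
edge-to-edge 0.0341 centre2 [0.4481 0.316  0.1318] foot2 [0.5104 0.3178 0.0601] dist 0.0139
```

Request:
{"fn": "send_rows", "kwargs": {
  "series": [
    [[0,0,0],0],
    [[0,0,-0.1],0],
    [[0,0,-1.0],0],
    [[0,0,-1.9],0],
    [[-1.0,0,-1.9],0]
  ],
  "claw": 0.2
}}

```text
t: 13.18
tcp_pos: [0.5053, 0.3237, 0.152]
eef_rot: [179.9, 0.2, -172.7]
contact_force: [2.1, 0.4, -0.3]
finger_gap: 0.0686
grasp_force: 0.0
```

Request:
{"fn": "send_rows", "kwargs": {
  "series": [
    [[-1.5,0.05,0],0],
    [[-1.5,0.1,0.6],0],
    [[-1.5,0.1,1.7],0],
    [[-1.5,0.1,2.58],0],
    [[-1.5,0.1,2.58],0]
  ],
  "claw": 1
}}

```text
t: 13.8
tcp_pos: [0.5626, 0.3338, 0.0432]
eef_rot: [-179.9, -0.2, -172.8]
contact_force: [-0.2, -0.4, 0.9]
finger_gap: -0.0001
grasp_force: 0.0
```

```bash
python3 cap.py; python3 -c "
from h import *
print(goto([.524,.323,.045],187.2))"
```

```text
t 13.8 gap -0.0001 F [-0.2 -0.4  0.9] cap n [ 0.757 -0.102  0.645] tilt 49.8 az 352.3 mean [0.487  0.3179 0.1117] 2348
centre [0.487  0.3171 0.1115] r 0.0113 stripe line 163.9 by mean 111.0 1325 foot [0.4151 0.3268 0.0502]
edge-to-edge 0.0151 centre2 [0.487  0.3243 0.1108] foot2 [0.4151 0.334  0.0495] dist 0.0923
([1.02, -0.16, 0.01], np.float64(0.0), [0.5637, 0.3343, 0.0452], [-179.97, -0.07, -172.78], 13.85)
```

Request:
{"fn": "send_rows", "kwargs": {
  "series": [
    [[0.2,-0.16,0],0],
    [[0.45,-0.16,0],0],
    [[0.65,-0.16,0],0],
    [[0.85,-0.16,0],0],
    [[1.0,-0.16,0],0]
  ]
}}

```text
t: 14.48
tcp_pos: [0.525, 0.3233, 0.0453]
eef_rot: [180.0, 0.0, -172.8]
contact_force: [3.2, 1.0, 0.6]
finger_gap: -0.0
grasp_force: 1.5
```

Request:
{"fn": "send_rows", "kwargs": {
  "series": [
    [[0.04,0,0],0],
    [[0.04,0,0],0]
  ]
}}

```text
t: 14.72
tcp_pos: [0.524, 0.3231, 0.0452]
eef_rot: [180.0, 0.0, -172.8]
contact_force: [3.4, 1.2, 0.0]
finger_gap: 0.0003
grasp_force: 1.4
```

```bash
cat > cap2.py <<'E'
from h import *
# free-standing cap: orange seed -> plane through grey+orange around it
n_="wrist"; s=env.state(); c=cam(n_); I,D=imaging.grab_frame(n_); J=I.astype(int); P=cloud(c,D.astype(float))
np.savez("wrist.npz",I=I,D=D,c=np.array(c,dtype=object))
near=(D>0)&(P[...,2]>.11)&(P[...,2]<.16)&(np.linalg.norm(P[...,:2]-np.array([.455,.318]),axis=-1)<.035)
g=near&(J.max(-1)-J.min(-1)<30)&(J.mean(-1)>80); o=near&(J[...,2]>150)&(J[...,2]-J[...,0]>80)
w=P[g|o]; rng=np.random.default_rng(0); best=None
for _ in range(400):
    a=w[rng.choice(len(w),3,False)]; n=np.cross(a[1]-a[0],a[2]-a[0]); l=np.linalg.norm(n)
    if l<1e-5: continue
    n=n/l; n=n*np.sign(n[2])
    if n[2]<.6 or n[0]>0: continue
    k=abs((w-a[0])@n)<.0012
    if best is None or k.sum()>best.sum(): best=k
w=w[best]; C=w.mean(0); nn=np.linalg.svd(w-C,full_matrices=False)[2][2]; nn*=np.sign(nn[2])
x=np.array([np.cos(np.radians(7.2)),np.sin(np.radians(7.2)),0]); x-=nn*(x@nn); x/=np.linalg.norm(x); y=np.cross(nn,x)
a=np.c_[(w-C)@x,(w-C)@y].astype(np.float32); cc,rr=cv2.minEnclosingCircle(a); Ct=C+cc[0]*x+cc[1]*y; F=Ct-.095*nn
q=P[o]; q=q[abs((q-C)@nn)<.002]; b=np.c_[(q-Ct)@x,(q-Ct)@y].astype(np.float32); vx,vy,_,_=cv2.fitLine(b,cv2.DIST_L2,0,.01,.01).ravel()
G=np.array([.5068,.3231,.0477]); N=np.array([-.4956,-.0631,.8662])
print("t",round(s["t"],2),"F",np.round(s["contact_force"],1),"cap pts",len(w),"r",round(rr,4),"tilt",round(np.degrees(np.arccos(nn[2])),1),"az",round(np.degrees(np.arctan2(nn[1],nn[0]))%360,1),"C",np.round(Ct,4),"foot",np.round(F,4),"z in groove",round((F-G)@N,4),"dist",round(np.linalg.norm(F-G),4))
print("stripe line",round(float(np.degrees(np.arctan2(vy,vx))),1),"mean",round(float(np.degrees(np.arctan2(b[:,1].mean(),b[:,0].mean()))),1),len(q))
E
python3 cap2.py
```

```text
t 14.72 F [3.4 1.2 0. ] cap pts 14297 r 0.0187 tilt 37.8 az 181.7 C [0.4502 0.3198 0.1331] foot [0.5084 0.3215 0.058 ] z in groove 0.0083 dist 0.0106
stripe line 22.5 mean 19.1 1880
```

Request:
{"fn": "send_rows", "kwargs": {
  "series": [
    [[0.06,0,0],0],
    [[0.12,0,0],0],
    [[0.18,0,0],0],
    [[0.18,0,0],0]
  ]
}}

```text
t: 15.28
tcp_pos: [0.5206, 0.3231, 0.0464]
eef_rot: [179.9, 0.4, -172.8]
contact_force: [20.0, 4.1, 0.1]
finger_gap: -0.0001
grasp_force: 8.1
```

```bash
python3 cap2.py
```

```text
t 15.28 F [20.   4.1  0.1] cap pts 14827 r 0.0188 tilt 34.7 az 181.8 C [0.4522 0.3197 0.1345] foot [0.5062 0.3215 0.0564] z in groove 0.0079 dist 0.0088
stripe line 24.1 mean 21.4 1875
```

Request:
{"fn": "send_rows", "kwargs": {
  "series": [
    [[-0.5,0,0],0],
    [[-0.5,0,-1.2],0],
    [[-0.3,0,-2.7],0],
    [[0.6,0,-2.9],0],
    [[1.3,0,-2.9],0]
  ],
  "claw": 0.15
}}

```text
t: 15.95
tcp_pos: [0.4638, 0.3154, 0.1618]
eef_rot: [180.0, 0.0, -172.8]
contact_force: [-0.3, 0.2, 0.1]
finger_gap: 0.0728
grasp_force: 0.0
```

```bash
python3 cap2.py; python3 -c "
from h import *
print(goto([.4654,.3178,.072],187.2))"
```

```text
t 15.95 F [-0.3  0.2  0.1] cap pts 2409 r 0.0184 tilt 33.9 az 180.9 C [0.4538 0.3197 0.1347] foot [0.5067 0.3205 0.0558] z in groove 0.0072 dist 0.0085
stripe line 22.6 mean 22.7 288
([-0.13, 0.06, 2.24], np.float64(0.01), [0.4606, 0.3149, 0.1616], [-180.0, -0.11, -172.73], 16.0)
```

Request:
{"fn": "send_rows", "kwargs": {
  "series": [
    [[-0.13,0.06,0.7],0],
    [[-0.13,0.06,1.6],0],
    [[-0.13,0.06,2.24],0]
  ]
}}

```text
t: 16.38
tcp_pos: [0.4688, 0.3182, 0.0697]
eef_rot: [-180.0, -0.1, -172.8]
contact_force: [0.5, -0.1, 0.7]
finger_gap: 0.0728
grasp_force: 0.0
```

Request:
{"fn": "send_rows", "kwargs": {
  "series": [
    [[0,0,0],0],
    [[0,0,0],0],
    [[0,0,0],0],
    [[0,0,0],0]
  ],
  "claw": 0.7
}}

```text
t: 16.88
tcp_pos: [0.4702, 0.3187, 0.0723]
eef_rot: [180.0, 0.1, -172.8]
contact_force: [-0.4, -0.8, 5.6]
finger_gap: 0.0357
grasp_force: 24.4
```

Request:
{"fn": "send_rows", "kwargs": {
  "series": [
    [[-0.06,0,-0.06],0],
    [[-0.08,0.09,-0.08],2],
    [[-0.11,0.17,-0.08],4],
    [[-0.14,0.25,-0.08],5.6],
    [[-0.14,0.25,-0.08],5.6]
  ]
}}

```text
t: 17.5
tcp_pos: [0.4747, 0.3296, 0.075]
eef_rot: [179.9, 0.0, 159.3]
contact_force: [2.3, 1.1, 0.4]
finger_gap: 0.0352
grasp_force: 25.0
```

Request:
{"fn": "send_rows", "kwargs": {
  "series": [
    [[0,0,0.05],0],
    [[0,0,0.05],0],
    [[0,0,0.05],0]
  ],
  "claw": 0.3
}}

```text
t: 17.88
tcp_pos: [0.4739, 0.3291, 0.0726]
eef_rot: [-180.0, -0.0, 159.3]
contact_force: [-0.3, 0.9, -0.1]
finger_gap: 0.0597
grasp_force: 0.0
```

```bash
python3 cap2.py; python3 -c "
from h import *
print(goto([.4654,.3178,.072],187.2))"
```

```text
t 17.88 F [-0.3  0.9 -0.1] cap pts 6990 r 0.0221 tilt 36.7 az 170.6 C [0.4551 0.3218 0.13  ] foot [0.5111 0.3125 0.0539] z in groove 0.0038 dist 0.013
stripe line -9.4 mean 10.3 860
([0.1, -0.34, 0.02], np.float64(-5.59), [0.4739, 0.3291, 0.0727], [-179.99, -0.01, 159.26], 17.93)
```

Request:
{"fn": "send_rows", "kwargs": {
  "series": [
    [[0,0,0],0],
    [[0,0,-1.0],0],
    [[0,0,-2.2],0],
    [[0.1,-0.34,-2.2],-2],
    [[0.1,-0.34,-2.2],-4]
  ],
  "claw": 0.15
}}

```text
t: 18.55
tcp_pos: [0.4653, 0.3175, 0.1614]
eef_rot: [180.0, 0.1, 179.6]
contact_force: [0.2, 1.0, -0.5]
finger_gap: 0.0725
grasp_force: 0.0
```

```bash
python3 cap2.py; python3 -c "
from h import *
I=np.load('wrist.npz',allow_pickle=True)['I']; cv2.imwrite('pics/d.png',cv2.resize(I[150:350,220:440],None,fx=2.7,fy=2.7,interpolation=2))
print(goto([.4654,.3178,.072],187.2))"
```

```text
t 18.55 F [ 0.2  1.  -0.5] cap pts 2309 r 0.0185 tilt 36.3 az 170.6 C [0.4562 0.3259 0.1303] foot [0.5117 0.3168 0.0537] z in groove 0.0031 dist 0.01
stripe line -9.1 mean -10.3 286
([0.0, 0.0, 2.23], np.float64(-1.43), [0.4654, 0.3177, 0.1611], [179.99, 0.03, -179.94], 18.6)
```

View pics/d.png

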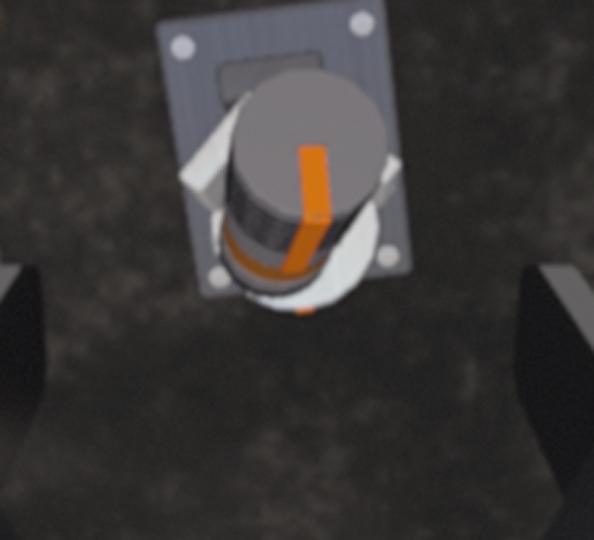

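Request:
{"fn": "send_rows", "kwargs": {
  "series": [
    [[0,0,0.7],-1.43],
    [[0,0,1.6],-1.43],
    [[0,0,2.23],-1.43],
    [[0,0,2.23],-1.43]
  ]
}}

```text
t: 19.1
tcp_pos: [0.4644, 0.3174, 0.0701]
eef_rot: [-179.9, -0.2, -173.7]
contact_force: [-0.7, 0.1, 1.1]
finger_gap: 0.0726
grasp_force: 0.0
```

Request:
{"fn": "send_rows", "kwargs": {
  "series": [
    [[0,0,0],0],
    [[0,0,0],0],
    [[0,0,0],0],
    [[0,0,0],0]
  ],
  "claw": 0.7
}}

```text
t: 19.6
tcp_pos: [0.466, 0.3183, 0.0724]
eef_rot: [180.0, 0.1, -173.6]
contact_force: [-0.3, 1.7, 7.7]
finger_gap: 0.0358
grasp_force: 24.4
```

```bash
python3 cap.py; python3 st.py 7.2 33;python3 cap2.py
```

```text
t 19.6 gap 0.0358 F [-0.3  1.7  7.7] cap n [-0.619 -0.009  0.786] tilt 38.2 az 180.9 mean [0.4538 0.3175 0.128 ] 6731
centre [0.4537 0.3193 0.1279] r 0.0185 stripe line -2.0 by mean -3.3 860 foot [0.5125 0.3202 0.0533]
edge-to-edge 0.0353 centre2 [0.4541 0.3169 0.1282] foot2 [0.5129 0.3178 0.0535] dist 0.01
861 rect ((0.4904648959636688, 0.25994572043418884), (0.017344994470477104, 0.005998645909130573), 1.184792160987854) line 0.867578 height on axis from groove 0.09774338943060551 mean [0.46108297 0.32022689 0.13470826]
t 19.65 F [-1.6  0.4  6.8] cap pts 6791 r 0.0264 tilt 38.9 az 181.0 C [0.4598 0.3196 0.1329] foot [0.5194 0.3206 0.059 ] z in groove 0.0036 dist 0.0171
stripe line -2.2 mean 6.8 834
```

Request:
{"fn": "send_rows", "kwargs": {
  "series": [
    [[0,0,0],0],
    [[0,0,-0.1],0],
    [[0,0,-1.0],0],
    [[0,0,-1.9],0],
    [[-1.0,0,-1.9],0]
  ],
  "claw": 0.2
}}

```text
t: 20.32
tcp_pos: [0.5054, 0.323, 0.1512]
eef_rot: [179.9, 0.2, -173.6]
contact_force: [0.8, 0.0, 0.4]
finger_gap: 0.0681
grasp_force: 0.0
```

Request:
{"fn": "send_rows", "kwargs": {
  "series": [
    [[-1.4,-0.05,0],0.17],
    [[-1.4,-0.05,0.6],0.17],
    [[-1.4,-0.05,1.7],0.17],
    [[-1.4,-0.05,2.68],0.17],
    [[-1.4,-0.05,2.68],0.17]
  ],
  "claw": 1
}}

```text
t: 20.95
tcp_pos: [0.5594, 0.3258, 0.0382]
eef_rot: [-179.9, -0.3, -174.5]
contact_force: [-0.0, 1.0, 0.5]
finger_gap: -0.0003
grasp_force: 0.0
```

```bash
python3 cap2.py; python3 -c "
from h import *
print(goto([.524,.323,.041],187.2))"
```

```text
t 20.95 F [-0.   1.   0.5] cap pts 758 r 0.0161 tilt 45.6 az 257.2 C [0.4761 0.3174 0.1203] foot [0.4912 0.3836 0.0538] z in groove 0.0092 dist 0.0628
stripe line -60.1 mean 65.8 554
([0.92, 0.01, -0.02], np.float64(-0.34), [0.5607, 0.3263, 0.0403], [-179.97, -0.09, -174.48], 21.0)
```

Request:
{"fn": "send_rows", "kwargs": {
  "series": [
    [[0.3,0.01,0],-0.34],
    [[0.6,0.01,0],-0.34],
    [[0.8,0.01,0],-0.34],
    [[0.9,0.01,0],-0.34],
    [[1.0,0.01,0],-0.34]
  ]
}}

```text
t: 21.62
tcp_pos: [0.5256, 0.3241, 0.0422]
eef_rot: [180.0, 0.5, -172.8]
contact_force: [25.5, 3.1, 2.7]
finger_gap: 0.0
grasp_force: 10.9
```

```bash
python3 cap2.py
```

```text
t 21.62 F [25.5  3.1  2.7] cap pts 13851 r 0.019 tilt 38.2 az 180.3 C [0.4535 0.3195 0.1286] foot [0.5122 0.3198 0.0539] z in groove 0.003 dist 0.0089
stripe line -2.1 mean -0.3 1837
```

Request:
{"fn": "send_rows", "kwargs": {
  "series": [
    [[-0.5,0,0],0],
    [[-0.5,0,-1.2],0],
    [[-0.3,0,-2.7],0],
    [[0.6,0,-2.9],0],
    [[1.3,0,-2.9],0]
  ],
  "claw": 0.15
}}

```text
t: 22.3
tcp_pos: [0.469, 0.3166, 0.1576]
eef_rot: [180.0, 0.1, -172.8]
contact_force: [0.0, -0.5, 0.3]
finger_gap: 0.0724
grasp_force: 0.0
```

```bash
python3 cap2.py; python3 -c "
from h import *
print(goto([.4654,.3178,.070],187.2))"
```

```text
t 22.3 F [ 0.  -0.5  0.3] cap pts 2322 r 0.0186 tilt 37.4 az 179.2 C [0.4542 0.3195 0.1286] foot [0.5119 0.3187 0.0531] z in groove 0.0024 dist 0.0086
stripe line -3.9 mean -2.6 278
([0.0, 0.04, 2.18], np.float64(0.01), [0.4658, 0.3162, 0.1574], [179.98, -0.0, -172.73], 22.35)
```

Request:
{"fn": "send_rows", "kwargs": {
  "series": [
    [[0,0.04,0.7],0],
    [[0,0.04,1.6],0],
    [[0,0.04,2.18],0],
    [[0,0.04,2.18],0]
  ]
}}

```text
t: 22.85
tcp_pos: [0.4684, 0.3177, 0.0681]
eef_rot: [-180.0, -0.1, -172.8]
contact_force: [-0.1, 0.6, 0.4]
finger_gap: 0.0726
grasp_force: 0.0
```

Request:
{"fn": "send_rows", "kwargs": {
  "series": [
    [[0,0,0],0],
    [[0,0,0],0],
    [[0,0,0],0],
    [[0,0,-0.05],-0.5],
    [[0,0,-0.05],-0.8]
  ],
  "claw": 0.7,
  "squeeze": 60
}}

```text
t: 23.48
tcp_pos: [0.4697, 0.3183, 0.0715]
eef_rot: [180.0, 0.0, -168.7]
contact_force: [0.4, -1.2, -0.8]
finger_gap: 0.0349
grasp_force: 58.0
```

```bash
python3 cap.py; python3 st.py 7.2 35
```

```text
t 23.48 gap 0.0349 F [ 0.4 -1.2 -0.8] cap n [-0.601 -0.063  0.796] tilt 37.2 az 186.0 mean [0.4544 0.316  0.1296] 7045
centre [0.454  0.3178 0.1294] r 0.0187 stripe line 0.9 by mean -0.7 901 foot [0.5112 0.3238 0.0538]
edge-to-edge 0.0352 centre2 [0.4547 0.3153 0.1297] foot2 [0.5118 0.3212 0.054 ] dist 0.0083
901 rect ((0.485706090927124, 0.25843533873558044), (0.017215879634022713, 0.006003787741065025), 2.176985025405884) line 1.4427092 height on axis from groove 0.09835438304837868 mean [0.46161565 0.31878333 0.13607228]
```

Request:
{"fn": "send_rows", "kwargs": {
  "series": [
    [[0,0,0],0],
    [[0,0,0],0],
    [[0,0,-1.0],0],
    [[0,0,-1.9],0],
    [[-1.0,0,-1.9],0.8]
  ],
  "claw": 0.2
}}

```text
t: 24.15
tcp_pos: [0.5089, 0.3266, 0.1506]
eef_rot: [179.9, 0.2, -172.8]
contact_force: [0.7, 1.9, -0.1]
finger_gap: 0.0684
grasp_force: 0.0
```

Request:
{"fn": "send_rows", "kwargs": {
  "series": [
    [[-1.4,0,0],0],
    [[-1.4,0,0.6],0],
    [[-1.4,0,1.7],0],
    [[-1.4,0,2.55],0],
    [[-1.4,0,2.55],0]
  ],
  "claw": 1,
  "squeeze": 25
}}

```text
t: 24.78
tcp_pos: [0.5627, 0.3323, 0.043]
eef_rot: [-179.9, -0.2, -172.8]
contact_force: [-0.3, 0.3, -0.0]
finger_gap: -0.0
grasp_force: 0.0
```

```bash
python3 -c "
from h import *
print(goto([.524,.323,.047],187.2))"
```

```text
([0.99, -0.11, -0.1], np.float64(0.0), [0.5627, 0.3323, 0.043], [-179.93, -0.24, -172.79], 24.77)
```

Request:
{"fn": "send_rows", "kwargs": {
  "series": [
    [[0.3,-0.11,-0.1],0],
    [[0.6,-0.11,-0.1],0],
    [[0.85,-0.11,-0.1],0],
    [[1.0,-0.11,-0.1],0],
    [[1.1,-0.11,-0.1],0]
  ]
}}

```text
t: 25.4
tcp_pos: [0.5208, 0.3232, 0.0493]
eef_rot: [180.0, 0.0, -172.8]
contact_force: [0.4, -0.3, 0.2]
finger_gap: -0.0003
grasp_force: 0.0
```

```bash
python3 cap2.py; python3 -c "
from h import *
s=env.state(); print(s['tcp_pos'])
I=np.load('wrist.npz',allow_pickle=True)['I']; a=cv2.resize(I[120:320,220:440],None,fx=2,fy=2,interpolation=2)
S,D=imaging.grab_frame('scene'); b=cv2.resize(S[270:370,240:320],(320,400),interpolation=2)
cv2.imwrite('pics/e.png',np.hstack([a,b]))"
```

```text
t 25.4 F [ 0.4 -0.3  0.2] cap pts 11963 r 0.0188 tilt 35.5 az 186.8 C [0.4564 0.3172 0.129 ] foot [0.5112 0.3237 0.0516] z in groove 0.0012 dist 0.0059
stripe line 0.9 mean -2.3 1537
[0.52049981 0.3230714  0.04918376]
```

View pics/e.png

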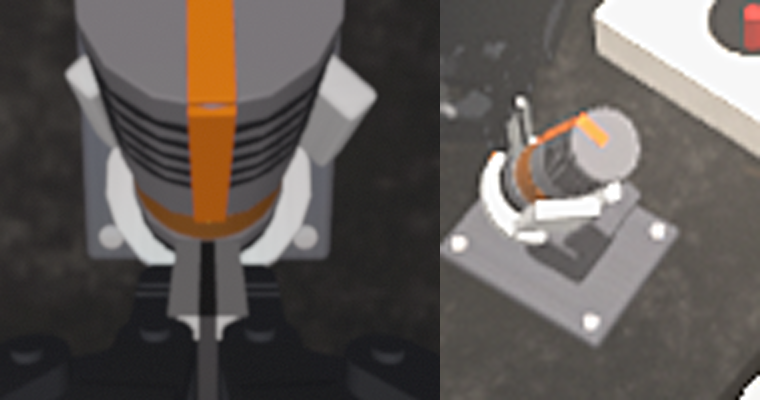

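Request:
{"fn": "send_rows", "kwargs": {
  "series": [
    [[0.07,0,0],0],
    [[0.14,0,0],0],
    [[0.21,0,0],0],
    [[0.28,0,0],0],
    [[0.28,0,0],0]
  ]
}}

```text
t: 26.12
tcp_pos: [0.5175, 0.3233, 0.0515]
eef_rot: [179.9, 0.8, -172.9]
contact_force: [30.4, 3.6, 0.5]
finger_gap: -0.0
grasp_force: 12.5
```

```bash
python3 cap2.py
```

```text
t 26.12 F [30.4  3.6  0.5] cap pts 11508 r 0.0189 tilt 36.1 az 188.5 C [0.4552 0.3159 0.1289] foot [0.5106 0.3242 0.0522] z in groove 0.0019 dist 0.006
stripe line 2.9 mean 3.7 1459
```

Run:
```python
from h import *
z=np.load("wrist.npz",allow_pickle=True); c=z["c"].item(); P=cloud(c,z["D"].astype(float)); J=z["I"].astype(int)
G=np.array([.5068,.3231,.0477]); N=np.array([-.4956,-.0631,.8662]); X=np.array([.859,.109,.5]); Y=np.cross(N,X)
B=np.stack([X,Y,N]); s=env.state(); R=Ro.from_euler('xyz',s["eef_rot"],degrees=True).as_matrix()
for v in range(150,300,6):
    p=P[v,316]; q=P[v,360]
    print(v,"bgr",J[v,316],"groove",np.round((p-G)@B.T*1000),"tool",np.round((p-s["tcp_pos"])@R*1000)," | side",J[v,360],np.round((q-G)@B.T*1000))
```

```text
150 bgr [ 17 116 209] groove [ 4. -2. 98.] tool [ 55.  -0. -84.]  | side [123 119 123] [ 4. 10. 98.]
156 bgr [ 15 115 209] groove [ 38.   0. 183.] tool [  67.    2. -174.]  | side [122 118 122] [ 5. 10. 98.]
162 bgr [ 19 115 209] groove [ 7. -2. 98.] tool [ 52.  -0. -85.]  | side [123 119 124] [ 7. 10. 97.]
168 bgr [ 19 116 209] groove [ 8. -2. 98.] tool [ 51.  -0. -86.]  | side [124 121 125] [ 8. 10. 98.]
174 bgr [ 20 116 209] groove [10. -2. 99.] tool [ 50.  -0. -87.]  | side [82 79 82] [ 9. 10. 96.]
180 bgr [ 24 121 213] groove [12. -2. 98.] tool [ 48.  -0. -88.]  | side [67 64 67] [ 9. 10. 90.]
186 bgr [ 16 117 212] groove [13. -2. 97.] tool [ 47.  -0. -87.]  | side [65 62 64] [10. 11. 86.]
192 bgr [ 18  86 166] groove [14. -2. 95.] tool [ 45.  -0. -86.]  | side [54 52 53] [10. 11. 79.]
198 bgr [ 17  86 166] groove [14. -2. 90.] tool [ 42.  -1. -81.]  | side [55 53 55] [10. 12. 73.]
204 bgr [ 18  86 167] groove [15. -2. 85.] tool [ 39.  -1. -78.]  | side [43 41 43] [11. 13. 67.]
210 bgr [ 18  86 167] groove [15. -2. 80.] tool [ 36.  -1. -74.]  | side [77 75 78] [11. 14. 57.]
216 
[... 670 characters left out ...]
47 45 47] [ 14.  26. -64.]
258 bgr [96 96 97] groove [27. -3. 50.] tool [ 11.  -1. -53.]  | side [37 38 39] [ 18.  26. -66.]
264 bgr [97 96 97] groove [30. -2. 55.] tool [ 12.  -1. -59.]  | side [35 35 37] [ 22.  26. -68.]
270 bgr [96 96 98] groove [32. -2. 59.] tool [ 12.  -1. -64.]  | side [33 33 33] [32. 14. 49.]
276 bgr [96 95 97] groove [34. -2. 64.] tool [ 12.  -1. -69.]  | side [31 30 30] [34. 13. 54.]
282 bgr [174 175 178] groove [36. -2. 62.] tool [ 10.  -1. -68.]  | side [29 28 28] [36. 12. 69.]
288 bgr [83 83 84] groove [38. -2. 72.] tool [ 13.  -1. -78.]  | side [31 27 27] [38. 11. 73.]
294 bgr [29 27 25] groove [40. -2. 73.] tool [ 12.  -1. -79.]  | side [28 25 27] [40. 11. 75.]
```

Request:
{"fn": "send_rows", "kwargs": {
  "series": [
    [[-0.5,0,-0.05],0],
    [[-0.6,0,0.25],0],
    [[-0.4,0,0.3],0],
    [[-0.25,0,0.3],0],
    [[-0.18,0,0.3],0]
  ]
}}

```text
t: 26.8
tcp_pos: [0.5229, 0.3236, 0.0391]
eef_rot: [180.0, 0.7, -172.8]
contact_force: [37.2, 2.1, -3.3]
finger_gap: 0.0
grasp_force: 15.4
```

Request:
{"fn": "send_rows", "kwargs": {
  "series": [
    [[0.05,0,0],0],
    [[0.12,0,0],0]
  ]
}}

```text
t: 27.05
tcp_pos: [0.5219, 0.3237, 0.0404]
eef_rot: [179.9, 1.1, -172.9]
contact_force: [48.4, 3.3, 9.0]
finger_gap: 0.0004
grasp_force: 23.4
```

```bash
python3 cap2.py
```

```text
t 27.05 F [48.4  3.3  9. ] cap pts 15776 r 0.0185 tilt 30.4 az 187.8 C [0.4595 0.317  0.1303] foot [0.5072 0.3236 0.0484] z in groove 0.0004 dist 0.0009
stripe line 2.9 mean 2.9 1964
```

Request:
{"fn": "send_rows", "kwargs": {
  "series": [
    [[-0.5,0,0],0],
    [[-0.5,0,-1.2],0],
    [[-0.5,0,-2.3],0],
    [[-0.3,-1.5,-2.3],0],
    [[0,-3.0,-2.0],0]
  ],
  "claw": 0.5
}}

```text
t: 27.72
tcp_pos: [0.5267, 0.2021, 0.1173]
eef_rot: [180.0, 0.1, -172.7]
contact_force: [0.7, -0.6, -0.3]
finger_gap: 0.0423
grasp_force: 0.0
```

```bash
python3 - <<'E'
from h import *
print(goto([.4786,.1738,.014],187.2),env.state()["finger_gap"])
c=cam("wrist"); I,D=imaging.grab_frame("wrist"); J=I.astype(int); P=cloud(c,D.astype(float))
mr=(D>0)&(J[...,2]>120)&(J[...,1]<70)&(J[...,0]<70)&(P[...,1]<.25)&(P[...,1]>.05)&(P[...,2]>.063)&(P[...,2]<.08); print(mr.sum(),P[mr].mean(0) if mr.any() else 0)
E
python3 cap2.py
```

```text
([1.29, -0.55, 2.58], np.float64(0.03), [0.5267, 0.2021, 0.1173], [179.99, 0.08, -172.67], 27.73) 0.042330092235773456
190 [0.47971408 0.17380912 0.0681872 ]
t 27.77 F [ 3.8 -4.6 -0.6] cap pts 3980 r 0.0189 tilt 30.7 az 187.1 C [0.46   0.3174 0.13  ] foot [0.5082 0.3234 0.0484] z in groove -0.0001 dist 0.0015
stripe line 2.3 mean 0.3 545
```

Request:
{"fn": "send_rows", "kwargs": {
  "series": [
    [[0.65,-0.3,0.3],0],
    [[1.27,-0.5,0.8],0],
    [[1.27,-0.5,0.8],0],
    [[1.27,-0.5,0.8],0]
  ]
}}

```text
t: 28.32
tcp_pos: [0.4797, 0.1772, 0.0854]
eef_rot: [180.0, 0.0, -172.8]
contact_force: [-0.3, 0.3, -0.1]
finger_gap: 0.0428
grasp_force: 0.0
```

```bash
python3 -c "
from h import *
print(goto([.479,.1738,.014],187.2))"
```

```text
([0.03, -0.08, 1.78], np.float64(0.01), [0.4797, 0.1772, 0.0854], [179.99, 0.03, -172.75], 28.32)
```

Request:
{"fn": "send_rows", "kwargs": {
  "series": [
    [[0.03,-0.08,0.9],0],
    [[0.03,-0.08,1.75],0],
    [[0.03,-0.08,1.78],0]
  ]
}}

```text
t: 28.7
tcp_pos: [0.4781, 0.1735, 0.0127]
eef_rot: [-180.0, -0.2, -172.8]
contact_force: [-0.2, -0.6, 0.4]
finger_gap: 0.0427
grasp_force: 0.0
```

Request:
{"fn": "send_rows", "kwargs": {
  "series": [
    [[0,0,0],0],
    [[0,0,0],0],
    [[0,0,0],0]
  ],
  "claw": 1,
  "squeeze": 20
}}

```text
t: 29.08
tcp_pos: [0.4808, 0.1731, 0.0153]
eef_rot: [-179.9, 0.2, -172.8]
contact_force: [5.2, -5.1, -1.5]
finger_gap: 0.0089
grasp_force: 22.5
```

Run:
```python
from h import *
z=np.load("scene.npz"); P=cloud(cam("scene"),z["D"].astype(float)); ok=z["D"]>0
m=ok&(P[...,2]>.15)&(P[...,2]<.19)&(P[...,0]>.46)&(P[...,0]<.75)&(P[...,1]<.2)
q=P[m]
for x in np.arange(.46,.64,.02):
    w=q[abs(q[:,0]-x)<.01]; print(round(x,2),len(w),w[:,1].max().round(3) if len(w) else None, end="; ")
print(goto([0.479,.1738,.014],187.2))
```

```text
0.46 0 None; 0.48 237 0.085; 0.5 999 0.086; 0.52 937 0.086; 0.54 630 0.086; 0.56 517 0.087; 0.58 417 0.088; 0.6 396 0.087; 0.62 607 0.087; ([0.04, 0.02, 0.03], np.float64(0.0), [0.4808, 0.1731, 0.0153], [-179.93, 0.21, -172.79], 29.07)
```

Post pinched (8.9 mm gap, 22 N); jack edge at y=0.087, clear. Swing the cover.

Request:
{"fn": "send_rows", "kwargs": {
  "series": [
    [[-0.27,0.12,0],0],
    [[-0.54,0.23,0],0],
    [[-1.08,0.26,0],0],
    [[-1.64,0.07,0],0],
    [[-2.07,-0.27,0],0]
  ]
}}

```text
t: 29.7
tcp_pos: [0.5618, 0.1718, 0.0141]
eef_rot: [-179.8, -0.2, -172.8]
contact_force: [-19.9, -16.4, 9.7]
finger_gap: 0.0084
grasp_force: 23.9
```

Request:
{"fn": "send_rows", "kwargs": {
  "series": [
    [[0,0,0],0],
    [[0,0,0],0]
  ]
}}

```text
t: 29.95
tcp_pos: [0.5622, 0.1721, 0.0142]
eef_rot: [-179.9, -0.1, -172.8]
contact_force: [-5.2, -9.2, 4.6]
finger_gap: 0.0088
grasp_force: 23.7
```

Request:
{"fn": "send_rows", "kwargs": {
  "series": [
    [[0,0,0],0],
    [[0,0,-0.1],0],
    [[0,0,-1.0],0],
    [[0,0,-2.3],0],
    [[0,0,-3.3],0]
  ],
  "claw": 0.4
}}

```text
t: 30.58
tcp_pos: [0.5627, 0.1735, 0.1484]
eef_rot: [180.0, 0.1, -172.8]
contact_force: [0.5, 0.5, 0.2]
finger_gap: 0.0513
grasp_force: 0.0
```

Run:
```python
from h import *
c=cam("wrist"); I,D=imaging.grab_frame("wrist"); J=I.astype(int); P=cloud(c,D.astype(float))
mr=(D>0)&(J[...,2]>120)&(J[...,1]<70)&(J[...,0]<70)&(P[...,1]<.25)&(P[...,1]>.05)&(P[...,2]>.063)&(P[...,2]<.08); p=P[mr].mean(0) if mr.any() else np.zeros(3)
a=np.degrees(np.arctan2(p[1]-.1271,p[0]-.5212)); print(mr.sum(),p,"cover",np.radians(133.2+1.6-a))
print(goto([.4654,.3178,.13],187.2))
```

```text
133 [0.56145647 0.17339274 0.06827515] cover 1.4976745932317965
([2.01, 3.88, 0.56], np.float64(0.01), [0.5644, 0.1737, 0.1531], [179.97, 0.42, -172.75], 30.62)
```

Request:
{"fn": "send_rows", "kwargs": {
  "series": [
    [[0.65,1.3,0],0],
    [[1.3,2.6,0],0],
    [[1.92,3.88,0],0],
    [[1.92,3.88,0.3],0],
    [[1.92,3.88,0.3],0]
  ],
  "claw": 0.15
}}

```text
t: 31.25
tcp_pos: [0.4663, 0.3174, 0.1333]
eef_rot: [-180.0, -0.1, -172.7]
contact_force: [-0.1, 0.2, 0.2]
finger_gap: 0.0726
grasp_force: 0.0
```

```bash
python3 cap2.py; python3 -c "
from h import *
print(goto([.4681,.3182,.068],187.2))"
```

```text
t 31.25 F [-0.1  0.2  0.2] cap pts 3102 r 0.0184 tilt 30.3 az 187.5 C [0.4598 0.3175 0.1301] foot [0.5072 0.3237 0.0481] z in groove 0.0001 dist 0.0009
stripe line 2.9 mean 0.5 361
([-0.04, 0.03, 1.64], np.float64(0.0), [0.4668, 0.317, 0.1337], [-179.99, -0.03, -172.79], 31.3)
```

Request:
{"fn": "send_rows", "kwargs": {
  "series": [
    [[-0.04,0.03,0.8],0],
    [[-0.04,0.03,1.64],0],
    [[-0.04,0.03,1.64],0]
  ]
}}

```text
t: 31.68
tcp_pos: [0.4676, 0.3173, 0.0669]
eef_rot: [-179.9, -0.2, -172.9]
contact_force: [-0.0, -0.1, 0.7]
finger_gap: 0.0725
grasp_force: 0.0
```

Request:
{"fn": "send_rows", "kwargs": {
  "series": [
    [[0,0,0],0],
    [[0,0,0],0],
    [[0,0,0],0],
    [[0,0,0],0]
  ],
  "claw": 0.75,
  "squeeze": 30
}}

```text
t: 32.17
tcp_pos: [0.4693, 0.318, 0.0698]
eef_rot: [-179.9, 0.2, -172.8]
contact_force: [2.5, -8.7, 7.3]
finger_gap: 0.0351
grasp_force: 29.6
```

Request:
{"fn": "send_rows", "kwargs": {
  "series": [
    [[0,0,-0.3],0],
    [[0,0,-0.7],0],
    [[0,0,-1.3],0],
    [[0,0,-1.8],0],
    [[0,0,-1.8],0]
  ]
}}

```text
t: 32.8
tcp_pos: [0.4689, 0.3194, 0.1422]
eef_rot: [179.9, 0.2, -172.8]
contact_force: [0.7, 0.9, -0.7]
finger_gap: 0.0352
grasp_force: 30.3
```

```bash
sed 's/P\[...,2\]>.11/P[...,2]>.15/; s/P\[...,2\]<.16/P[...,2]<.24/' cap2.py > cap3.py; python3 cap3.py; python3 -c "
from h import *
print(goto([.36,.1547,.12],181.6)); print(goto([.36,.1547,.0375],181.6))"
```

```text
t 32.8 F [ 0.7  0.9 -0.7] cap pts 7430 r 0.0254 tilt 30.8 az 185.3 C [0.4637 0.3202 0.2053] foot [0.5122 0.3246 0.1237] z in groove 0.0631 dist 0.0762
stripe line 3.3 mean 9.2 872
([3.21, -3.74, 0.52], np.float64(1.13), [0.4684, 0.3191, 0.141], [179.96, 0.08, -172.77], 32.85)
([3.21, -3.74, 2.58], np.float64(1.13), [0.4684, 0.3191, 0.141], [179.96, 0.08, -172.77], 32.85)
```

Request:
{"fn": "send_rows", "kwargs": {
  "series": [
    [[0.8,-0.9,0],0.3],
    [[1.6,-1.85,0.1],0.6],
    [[2.4,-2.8,0.3],0.9],
    [[3.21,-3.74,0.5],1.13],
    [[3.21,-3.74,1.2],1.13]
  ]
}}

```text
t: 33.48
tcp_pos: [0.358, 0.1526, 0.0921]
eef_rot: [180.0, 0.1, -178.6]
contact_force: [0.4, 0.2, -1.2]
finger_gap: 0.0354
grasp_force: 30.5
```

```bash
python3 -c "
from h import *
print(goto([.36,.1547,.0375],181.6)); print(goto([.4115,.156,.0375],181.6))"
```

```text
([-0.05, 0.05, 1.37], np.float64(-0.03), [0.358, 0.1526, 0.0921], [180.0, 0.06, -178.57], 33.48)
([-1.34, 0.05, 1.37], np.float64(-0.03), [0.358, 0.1526, 0.0921], [180.0, 0.06, -178.57], 33.48)
```

Request:
{"fn": "send_rows", "kwargs": {
  "series": [
    [[-0.03,0.05,0.6],0],
    [[-0.05,0.05,1.2],0],
    [[-0.05,0.05,1.3],0],
    [[-0.2,0.05,1.3],0],
    [[-0.4,0.05,1.3],0]
  ]
}}

```text
t: 34.1
tcp_pos: [0.3765, 0.1568, 0.041]
eef_rot: [180.0, 0.1, -178.4]
contact_force: [1.0, -0.3, -0.6]
finger_gap: 0.0354
grasp_force: 30.5
```

Request:
{"fn": "send_rows", "kwargs": {
  "series": [
    [[-0.15,0,0],0],
    [[-0.3,0,0],0],
    [[-0.45,0,0],0],
    [[-0.6,0,0],0]
  ]
}}

```text
t: 34.6
tcp_pos: [0.3983, 0.1572, 0.0403]
eef_rot: [-180.0, -0.1, -178.4]
contact_force: [-8.0, 2.5, 4.0]
finger_gap: 0.0353
grasp_force: 32.1
```

```bash
cat > up.py <<'E'
from h import *
s=env.state(); c=cam("wrist"); I,D=imaging.grab_frame("wrist"); J=I.astype(int); P=cloud(c,D.astype(float))
np.savez("wrist.npz",I=I,D=D,c=np.array(c,dtype=object))
R=Ro.from_euler('xyz',s["eef_rot"],degrees=True).as_matrix(); L=(P-s["tcp_pos"])@R
near=(D>0)&(abs(L[...,1])<.0145)&(abs(L[...,0])<.045)&(L[...,2]<-.04)&(L[...,2]>-.09)
g=near&(J.max(-1)-J.min(-1)<30)&(J.mean(-1)>80); o=near&(J[...,2]>150)&(J[...,2]-J[...,0]>80)
w=P[g|o]; rng=np.random.default_rng(0); best=None
for _ in range(400):
    a=w[rng.choice(len(w),3,False)]; n=np.cross(a[1]-a[0],a[2]-a[0]); l=np.linalg.norm(n)
    if l<1e-5: continue
    n=n/l; n=n*np.sign(n[2])
    if n[2]<.75: continue
    k=abs((w-a[0])@n)<.0012
    if best is None or k.sum()>best.sum(): best=k
w=w[best]; C=w.mean(0); nn=np.linalg.svd(w-C,full_matrices=False)[2][2]; nn*=np.sign(nn[2])
l=nn@R; print("cap pts",len(w),"C",np.round(C,4),"lean tool x/y deg",np.round(np.degrees([np.arcsin(l[0]),np.arcsin(l[1])]),1),"foot",np.round(C-.095*nn,4))
q=P[o]; q=q[abs((q-C)@nn)<.002]; vx,vy,_,_=cv2.fitLine(q[:,:2].astype(np.float32),cv2.DIST_L2,0,.01,.01).ravel()
print("stripe az",round(float(np.degrees(np.arctan2(vy,vx))),1),len(q),"tcp",np.round(s["tcp_pos"],4),"yaw",round(s["eef_rot"][2],1),"F",np.round(s["contact_force"],1),"t",round(s["t"],2))
E
python3 up.py
```

```text
cap pts 6929 C [0.3872 0.1573 0.1038] lean tool x/y deg [16.5 -0.1] foot [0.4139 0.1582 0.0127]
stripe az 5.6 821 tcp [0.3983 0.1572 0.0403] yaw -178.4 F [-8.   2.5  4. ] t 34.6
```

Request:
{"fn": "send_rows", "kwargs": {
  "series": [
    [[-0.1,0,0],0],
    [[-0.2,0,0],0],
    [[-0.3,0,0],0],
    [[-0.36,0,0],0],
    [[-0.36,0,0],0]
  ]
}}

```text
t: 35.28
tcp_pos: [0.4132, 0.1577, 0.0403]
eef_rot: [180.0, -0.1, -178.4]
contact_force: [-5.1, 0.2, 1.5]
finger_gap: 0.0353
grasp_force: 32.9
```

```bash
python3 up.py
```

```text
cap pts 7006 C [0.4018 0.1578 0.1062] lean tool x/y deg [ 5.8 -0.1] foot [0.4113 0.1582 0.0117]
stripe az 4.4 781 tcp [0.4132 0.1577 0.0403] yaw -178.4 F [-5.1  0.2  1.5] t 35.27
```

Request:
{"fn": "send_rows", "kwargs": {
  "series": [
    [[-0.07,0,0],0],
    [[-0.14,0,0],0],
    [[-0.2,0,0],0],
    [[-0.2,0,0],0]
  ]
}}

```text
t: 35.83
tcp_pos: [0.4212, 0.158, 0.0404]
eef_rot: [180.0, -0.1, -178.4]
contact_force: [-6.3, -0.2, 1.9]
finger_gap: 0.0352
grasp_force: 32.8
```

```bash
python3 up.py
```

```text
cap pts 6840 C [0.4099 0.1582 0.1076] lean tool x/y deg [0.1 0.1] foot [0.4098 0.158  0.0126]
stripe az 5.0 742 tcp [0.4212 0.158  0.0404] yaw -178.4 F [-6.3 -0.2  1.9] t 35.83
```

Request:
{"fn": "send_rows", "kwargs": {
  "series": [
    [[0.15,0,0],0],
    [[0.3,0,-0.3],0],
    [[0.3,0,-1.2],0.3],
    [[0.3,0,-2.0],0.7],
    [[0.3,0,-2.0],0.7]
  ],
  "squeeze": 50
}}

```text
t: 36.5
tcp_pos: [0.4112, 0.1579, 0.1229]
eef_rot: [179.9, 0.3, 178.1]
contact_force: [0.6, -0.8, -1.4]
finger_gap: 0.0347
grasp_force: 50.0
```

```bash
python3 up.py
python3 - <<'E'
from h import *
for n in ("wrist","scene","top"):
    c=cam(n); I,D=imaging.grab_frame(n); J=I.astype(int); P=cloud(c,D.astype(float)); X,Y,Z=np.moveaxis(P,-1,0)
    box=(D>0)&(X>.41)&(X<.6)&(Y>.09)&(Y<.23)
    dk=box&(Z>.028)&(Z<.046)&(J.min(-1)>110)
    if dk.sum()>50:
        zd=np.median(Z[dk]); r=cv2.minAreaRect(np.c_[X[dk],Y[dk]].astype(np.float32)); print(n,"deck z",zd,r)
        rc=box&(abs(X-.49)<.03)&(abs(Y-.158)<.03)&(Z<zd-.004)&(Z>zd-.016); print(" recess",rc.sum(),P[rc].mean(0) if rc.any() else 0,P[rc].min(0) if rc.any() else 0,P[rc].max(0) if rc.any() else 0)
    if n=="wrist": cv2.imwrite("pics/f.png",I)
E
```

```text
cap pts 6907 C [0.3994 0.1587 0.1899] lean tool x/y deg [ 1.1 -0.2] foot [0.4017 0.159  0.095 ]
stripe az 2.0 769 tcp [0.4112 0.1579 0.1229] yaw 178.1 F [ 0.6 -0.8 -1.4] t 36.5
wrist deck z 0.03568244349832528 ((0.4919576942920685, 0.15796826779842377), (0.129675954580307, 0.10384037345647812), 1.3580455780029297)
 recess 0 0 0 0
scene deck z 0.036031883548134525 ((0.4996154308319092, 0.1571447253227234), (0.1418108195066452, 0.10736329108476639), 1.9685567617416382)
 recess 181 [0.49491918 0.15252092 0.02708489] [0.47428407 0.13416368 0.02233077] [0.512011   0.17214751 0.03202703]
```

View pics/f.png

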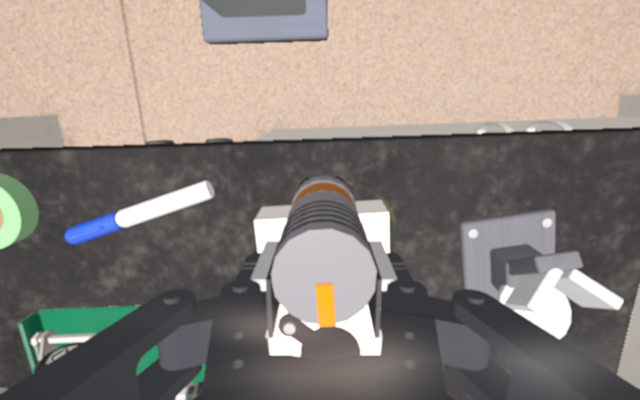

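Request:
{"fn": "send_rows", "kwargs": {
  "series": [
    [[-0.75,0.02,0],0],
    [[-1.5,0.04,0],0],
    [[-2.21,0.06,0.3],0],
    [[-2.21,0.06,0.9],0],
    [[-2.21,0.06,1.2],0]
  ]
}}

```text
t: 37.33
tcp_pos: [0.4972, 0.1568, 0.0704]
eef_rot: [-180.0, -0.2, 178.1]
contact_force: [-0.2, 0.8, -1.2]
finger_gap: 0.0347
grasp_force: 50.0
```

Request:
{"fn": "send_rows", "kwargs": {
  "series": [
    [[0,0,0],0]
  ]
}}

```text
t: 37.45
tcp_pos: [0.4973, 0.1569, 0.0715]
eef_rot: [-180.0, -0.1, 178.1]
contact_force: [-0.1, -0.8, -1.5]
finger_gap: 0.0349
grasp_force: 50.0
```

```bash
python3 up.py
python3 - <<'E'
from h import *
z=np.load("wrist.npz",allow_pickle=True); c=z["c"].item(); I=z["I"]; J=I.astype(int); P=cloud(c,z["D"].astype(float)); X,Y,Z=np.moveaxis(P,-1,0)
dk=(z["D"]>0)&(X>.41)&(X<.6)&(Y>.09)&(Y<.23)&(Z>.028)&(Z<.046)&(J.min(-1)>110)
q=P[dk]; print("near edge x",np.percentile(q[:,0],.5),"y range",np.percentile(q[:,1],[.5,99.5]),dk.sum())
E
```

```text
cap pts 6776 C [0.486  0.1578 0.1385] lean tool x/y deg [ 0.7 -0.1] foot [0.487  0.1579 0.0435]
stripe az 1.8 744 tcp [0.4973 0.1569 0.0715] yaw 178.1 F [-0.1 -0.8 -1.5] t 37.45
near edge x 0.42787229845330493 y range [0.10606302 0.20991245] 20591
```

Request:
{"fn": "send_rows", "kwargs": {
  "series": [
    [[-0.075,0.01,0],0],
    [[-0.075,0.01,0.1],0],
    [[-0.075,0.01,0.2],0],
    [[-0.075,0.01,0.3],0],
    [[-0.075,0.01,0.36],0]
  ]
}}

```text
t: 38.12
tcp_pos: [0.5011, 0.1573, 0.0575]
eef_rot: [-180.0, -0.0, 178.1]
contact_force: [-0.3, -0.1, -0.1]
finger_gap: 0.0347
grasp_force: 50.0
```

```bash
python3 up.py
```

```text
cap pts 6807 C [0.4898 0.1581 0.1246] lean tool x/y deg [0.8 0. ] foot [0.4911 0.158  0.0296]
stripe az 1.9 750 tcp [0.5011 0.1573 0.0575] yaw 178.1 F [-0.3 -0.1 -0.1] t 38.12
```

Request:
{"fn": "send_rows", "kwargs": {
  "series": [
    [[0,0,0.05],0],
    [[0,0,0.09],0],
    [[0,0,0.09],0]
  ]
}}

```text
t: 38.55
tcp_pos: [0.5012, 0.1573, 0.0542]
eef_rot: [-180.0, -0.0, 178.1]
contact_force: [0.2, -0.1, -1.2]
finger_gap: 0.0349
grasp_force: 50.0
```

```bash
python3 up.py
```

```text
cap pts 6829 C [0.49   0.1582 0.1212] lean tool x/y deg [0.8 0.1] foot [0.4913 0.158  0.0262]
stripe az 2.1 741 tcp [0.5012 0.1573 0.0542] yaw 178.1 F [ 0.2 -0.1 -1.2] t 38.55
```

Foot at seat height with no force: over the key. Release, open, rise.

Request:
{"fn": "send_rows", "kwargs": {
  "series": [
    [[0,0,0],0],
    [[0,0,0],0],
    [[0,0,0],0],
    [[0,0,0],0]
  ],
  "claw": 0.3
}}

```text
t: 39.1
tcp_pos: [0.5013, 0.1573, 0.0543]
eef_rot: [180.0, 0.0, 178.1]
contact_force: [0.1, 0.7, -0.1]
finger_gap: 0.0596
grasp_force: 0.0
```

Request:
{"fn": "send_rows", "kwargs": {
  "series": [
    [[0,0,-0.5],0],
    [[0,0,-1.5],0],
    [[0,0,-2.8],0],
    [[0,0,-3.5],0],
    [[0,0,-3.5],0]
  ]
}}

```text
t: 39.72
tcp_pos: [0.5023, 0.1575, 0.1961]
eef_rot: [180.0, 0.2, 178.1]
contact_force: [-0.6, 0.1, -0.7]
finger_gap: 0.0594
grasp_force: 0.0
```

```bash
sed -i 's/near=(D>0).*/near=(D>0)\&(np.linalg.norm(P[...,:2]-np.array([.49,.158]),axis=-1)<.025)\&(P[...,2]>.1)\&(P[...,2]<.14)/' up.py; python3 up.py
python3 - <<'E'
from h import *
z=np.load("wrist.npz",allow_pickle=True); c=z["c"].item(); J=z["I"].astype(int); D=z["D"]; P=cloud(c,D.astype(float))
mr=(D>0)&(J[...,2]>120)&(J[...,1]<70)&(J[...,0]<70)&(P[...,1]<.25)&(P[...,1]>.05)&(P[...,2]>.063)&(P[...,2]<.08)
if mr.any():
    p=P[mr].mean(0); print(p,np.radians(134.8-np.degrees(np.arctan2(p[1]-.127,p[0]-.5206))))
I=z["I"]; cv2.imwrite("pics/g.png",I)
E
```

```text
cap pts 1665 C [0.4901 0.1589 0.1205] lean tool x/y deg [0.1 0.1] foot [0.4907 0.1588 0.0255]
stripe az 2.9 180 tcp [0.5023 0.1575 0.1961] yaw 178.1 F [-0.6  0.1 -0.7] t 39.73
[0.56122567 0.17339439 0.06809839] 1.5011107115933253
```

View pics/g.png

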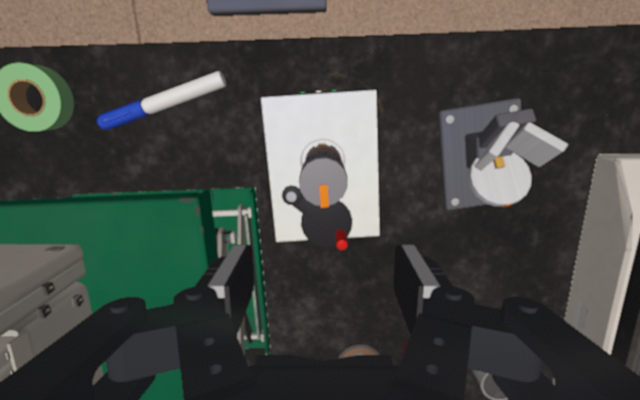

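The cell stands upright in the port at about (323,180), with its stripe toward the orange mark. Its foot is at z = 25.5 mm. The cover is open at 1.50 rad with its post at (342,244), and the gripper is clear.

```bash
python3 -c "
from h import *
print(sign_off())"
```

```text
the job is handed in; nothing more can be done
None
```

The job is handed in at about 40 s of the 67 s allowed: the cell was rolled home in the groove, the cover was swung to about 1.50 rad, and the cell now stands released and upright in the port, its foot measured at seat height and its stripe within about 2° of the reader's x axis; the judge's verdict was not shown.

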